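# Set out the finials, hub and ball beside their prayer wheels

### The job

Set the parts out beside the two small prayer wheels, each standing upright and centred on its black seat: the bud finial left of the copper wheel and the tiered finial behind that wheel, the red hub left of the blue wheel and the domed finial behind that one, with the bronze ball resting on top of the hub in its bore. Left and behind are as the robot sees it (behind is further from the robot). Let go of everything, and do not move the tea mug or the green tin.

Things in the scene. Friction and masses are not known exactly. Their poses are not given: they have to be found in the camera images.
- copper_stand: Stand of the copper wheel. Fixed board 150 x 150 mm, top 12 mm up; origin: centre of underside. Unturned, x points away from the robot, y to its left; turned up to 0.3 rad. Copper drum (52 mm dia., tip 83 mm above the counter) at x -37.5, y -37.5 mm. Flat black seats (64 mm dia.) flush with the top: left of the wheel at x -37.5, y 37.5; behind it at x 37.5, y -37.5.
- blue_stand: Stand of the blue wheel. Fixed board 150 x 150 mm, top 12 mm up; origin: centre of underside. Unturned, x points away from the robot, y to its left; turned up to 0.3 rad. Blue drum (52 mm dia., tip 83 mm above the counter) at x -37.5, y -37.5 mm. Flat black seats (64 mm dia.) flush with the top: left of the wheel at x -37.5, y 37.5; behind it at x 37.5, y -37.5.
- bud_finial: Brass finial ending in a slim pointed bud, 90 mm high. Loose, about 0.25 kg (varies), round about its upright z axis, origin at the centre of its underside. Foot 40 mm diameter and 10 mm high, then a plain stem of 30 mm diameter between 13 and 43 mm height where it is gripped, then a bud of at most 36 mm diameter running to a point.
- tiered_finial: Brass finial with three stacked discs shrinking upward, 72 mm high. Loose, about 0.25 kg (varies), round about its upright z axis, origin at the centre of its underside. Foot 40 mm diameter and 10 mm high, then a plain stem of 30 mm diameter between 13 and 43 mm height where it is gripped, then the discs of 49, 36 and 22 mm diameter, the top one with a small red inlay.
- dome_finial: Brass finial with one broad smooth dome like a mushroom cap, 62 mm high. Loose, about 0.25 kg (varies), round about its upright z axis, origin at the centre of its underside. Foot 40 mm diameter and 10 mm high, then a plain stem of 30 mm diameter between 13 and 43 mm height where it is gripped, then the dome of 52 mm diameter, with a small blue inlay on top.
- red_hub: Red lacquered wooden hub, loose, about 0.15 kg (varies), 42 mm high; origin: centre of underside, z up. Bottom flange 64 mm diameter, 10 mm high; above 12 mm a plain barrel of 50 mm diameter to grip. Open bore in the top, 26 mm diameter, 20 mm deep; a ball seated on it has its centre 57 mm above the underside.
- bronze_ball_center (a point): Centre of the loose copper-coloured bronze ball, 40 mm diameter, about 0.29 kg (varies). At the start it rests on the small wooden ring, its centre 25 mm above the counter. Only the position of this point matters; its axes turn with the ball.
- ball_ring: Fixed small wooden ring under the ball, 38 mm outside and 26 mm inside diameter, 10 mm high; origin at the centre of its underside. It stays where it is.
- tea_mug: Bystander: loose white ceramic mug, 76 mm diameter and 85 mm high, handle at its +y side; origin at the centre of its underside. Leave it alone.
- polish_tin: Bystander: loose green round tin with a pale paper band and top, 66 mm diameter and 70 mm high; origin at the centre of its underside. Leave it alone.

How it is judged:
By the outcome, as a careful person would: the job done as asked, in the order asked, and still so for the second after the job is handed in, with the robot touching nothing.
It also fails if it takes over 120 s, if anything falls off the work surface, if the arm or the gripper's body presses on something with over 40 N, if the wrist force passes 120 N, or if a joint passes its speed limit or range.

### The arm

A 6-joint arm with a two-finger parallel gripper is mounted at the origin on the work surface. World frame = base frame: x ahead of the robot, y to its left, z up, the work surface at z = 0. Lengths are in m, angles in rad, forces in N, time in s.
With the tool pointing down it reaches from about 0.35 to 0.775 m from the base axis. Payload 7.3 kg.
Tool frame: the origin (TCP) lies at the very end of the fingers, on their centre line; the grasp point (between the pads) lies bot.pinch_z behind it (bot.pinch_z is the distance from the TCP to the grasp point, in m); z points along the fingers, y is the direction in which the jaws open and shut (so a half turn about z gives the same grasp; the last joint's range is limited). The gripper opens to 92 mm and grips with 3 to 60 N. Pads are 19 mm wide; open, the fingers measure 130 mm over their backs; the gripper's body (75 mm by 190 mm) begins 47 mm behind the grasp point.
Start: joints at [1.094, 0.342, 1.524, -0, 1.275, -0.146], TCP at [0.171, 0.497, 0.227] pointing down, gripper open.
Joint ranges: [-2.53, 2.53], [-0.77, 2.02], [0.04, 2.7], [-1, 4.14], [0.28, 2.66], [-3.11, 3.11]. Speed limits (rad/s): [2.57, 2.57, 3.14, 3.14, 3.14, 3.14].

### API

Orientations are given as a unit quaternion [x, y, z, w].
In Python, from bench import bot, imaging gives the robot as it stands.
- The arm moves only by the tool step_arm, never from a script. Its argument "deltas" is a list of rows, each an object of numbers: "hand": the closure, from 0 (fully open) to 1 (shut); "tx", "ty", "tz": the shift along the tool's x, y, z in mm; "wx", "wy", "wz": the turn, a rotation vector about the tool's x, y, z in degrees. In form: [{"hand": .., "tx": .., "ty": .., "tz": .., "wx": .., "wy": .., "wz": ..}, ...]. A call has 1 to 8 rows; each row shifts and turns the commanded pose from where the row before left it, along the tool's axes as they then stand; what a row does not reach is not made up. A row lasts 1/10 s, in which the tool goes at most 50 mm and 8.59 degrees, less where a joint would pass 70% of its speed; a pose out of reach is approached as far as the arm can. A call with a gripper value outside its range is refused whole. The fingers move at their own pace and stop on an object; "newtons" is the grip in N (left out, the last holds). Time passes only in rows, so rows that do not move let the fingers close. It gives the time, the measured TCP pose, the force and the opening at its end, in the units of the state.
- bot.get_obs(): the state, without advancing time (a new reading comes with each control period).
- imaging.get_image(name): name is "scene" or "top" or "wrist"; returns a dict with "frame" (384x512x3 uint8, red, green, blue), "z_map" (384x512 float32, m along the optical axis (not along the pixel's ray), 0 where there is no reading), "K" (3x3 intrinsics, pixels), "world_from_camera" (4x4, takes a point from camera to world coordinates). Camera axes: x right, y down, z forward; pixel columns grow to the right and rows downward; lengths in m; the calibration is good to about 2 mm. A picture is of the moment at which its call begins.
- bot.finish_job(): hands the job in, once; it reports no verdict.
The state is a dict: "time_s": time; "q": joint angles; "qvel": joint speeds; "tau": joint torques, N m; "position": TCP position; "tcp_rot": TCP orientation; "force": force on the tool from outside, world axes, zero at the start; "wrist_torque": the same for the moment, N m; "gripper_width": finger opening in m.
Only numpy, scipy, OpenCV 4.12 (cv2) and the standard library are available. Lean on these libraries where they do the work, as an engineer would, in place of code of your own. Each camera call takes 0.05 s, during which the arm holds its last target.

## Working session

There is one attempt and no reset: what is moved stays moved. The work goes in short steps, Python scripts to look and compute and a tool call to move; the robot and the scene stay as the last step left them, time stands still between calls to the robot, and variables do not carry over. Pictures are saved under pics/ and viewed, and the job is handed in when it is done.

Besides the shell and the picture viewer there is one more tool, called after "Request:" by a JSON object that holds its "fn" and its "kwargs". step_arm: Moves the arm, as the interface text tells. Its arguments: {"type":"object","properties":{"deltas":{"type":"array","items":{"type":"object","properties":{"hand":{"type":"number"},"tx":{"type":"number"},"ty":{"type":"number"},"tz":{"type":"number"},"wx":{"type":"number"},"wy":{"type":"number"},"wz":{"type":"number"}}}},"newtons":{"type":"number"}},"required":["deltas"]}

```bash
mkdir -p pics; ls
python3 - <<'E'
from bench import bot, imaging
import cv2
print(bot.get_obs(), bot.pinch_z)
for n in ["scene","top"]:
    d=imaging.get_image(n); cv2.imwrite(f"pics/{n}0.png",d["frame"][:,:,::-1]); print(n,d["K"],d["world_from_camera"])
E
```

```text
pics
{'time_s': 0.0, 'q': array([ 1.09402667e+00,  3.42704082e-01,  1.52500759e+00,  5.11760953e-06,
        1.27539383e+00, -1.46045387e-01]), 'qvel': array([-2.54928205e-05, -1.01587659e-03,  1.43578087e-03,  1.39648312e-03,
        1.95746928e-03, -1.41487629e-05]), 'tau': array([ 5.87968734e-04, -4.31235480e+01, -2.44225377e+01,  7.18339370e-02,
        5.57885470e-02, -1.25299903e-04]), 'position': array([0.17029605, 0.49618835, 0.22605793]), 'tcp_rot': array([ 1.64610229e-01,  9.86358404e-01, -7.19296036e-04, -2.34098186e-04]), 'force': array([ 0.32194144,  0.08203033, -1.22661605]), 'wrist_torque': array([ 0.0126676 , -0.01853164,  0.00963084]), 'gripper_width': 0.09182584052945862} 0.0188
scene [[466.70027063   0.         254.95058471]
 [  0.         466.70027063 188.91619359]
 [  0.           0.           1.        ]] [[-0.66613317  0.42936945 -0.609843    1.32174172]
 [ 0.74581255  0.3895059  -0.54041539  0.7259463 ]
 [ 0.00549959 -0.81481718 -0.57969192  0.81511578]
 [ 0.          0.          0.          1.        ]]
top [[350.41728543   0.         249.45947368]
 [  0.         350.41728543 194.04300683]
 [  0.           0.           1.        ]] [[-0.02700806 -0.98464361  0.1724747   0.30700254]
 [-0.99962594  0.02585956 -0.00890282 -0.0037645 ]
 [ 0.00430598 -0.17265063 -0.98497371  1.17272675]
 [ 0.          0.          0.          1.        ]]
```

View pics/scene0.png

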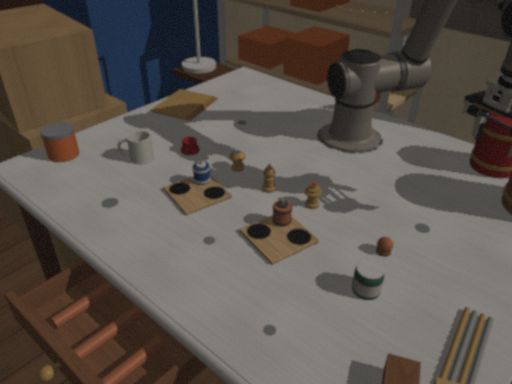

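View pics/top0.png

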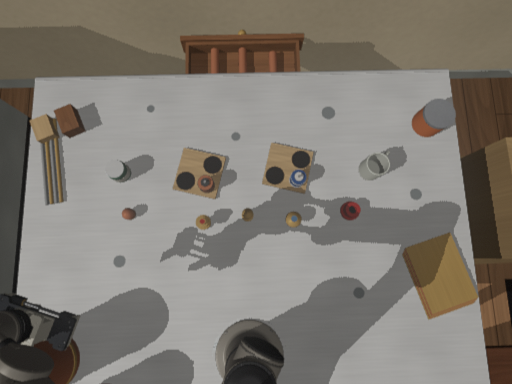

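The top view has +x up and +y left. Copper stand is near (200,173) and blue near (288,167). The tiered, bud and domed finials are at (203,222), (248,214) and (293,219), the hub at (350,211) and the ball at (129,214). Next I'll enlarge and measure.

```bash
cat > h.py <<'E'
import numpy as np, cv2
from bench import bot, imaging
def ray(d,u,v):
    T=d["world_from_camera"]; r=T[:3,:3]@np.linalg.inv(d["K"])@np.array([u,v,1.]); return T[:3,3],r
def onz(d,u,v,z):
    o,r=ray(d,u,v); return o+r*(z-o[2])/r[2]
def cloud(d):
    z=d["z_map"]; v,u=np.mgrid[:z.shape[0],:z.shape[1]]
    P=np.stack([u,v,np.ones_like(u)],-1)@np.linalg.inv(d["K"]).T*z[...,None]
    T=d["world_from_camera"]; return P@T[:3,:3].T+T[:3,3]
def proj(d,p):
    T=np.linalg.inv(d["world_from_camera"]); q=d["K"]@(T[:3,:3]@np.array(p)+T[:3,3]); return q[:2]/q[2]
E
python3 - <<'E'
from h import *
d=imaging.get_image("top")
f=d["frame"][:,:,::-1]
c=cv2.resize(f[120:250,95:405],None,fx=2.58,fy=2.58,interpolation=cv2.INTER_CUBIC)
cv2.imwrite("pics/topc.png",c)
P=cloud(d)
m=((P[...,2]>0.016)&(d["z_map"]>0)&(P[...,0]>0.25)&(P[...,0]<.8)&(abs(P[...,1])<.5)).astype(np.uint8)
n,l,s,_=cv2.connectedComponentsWithStats(m)
for i in range(1,n):
    if s[i,4]<15: continue
    Q=P[l==i]; print(s[i],Q[:,:2].mean(0).round(4),Q[:,2].max().round(4), Q[:,:2].min(0).round(3),Q[:,:2].max(0).round(3))
print("table",np.median(P[300:310,300:310,2]))
s=imaging.get_image("scene")
c=cv2.resize(s["frame"][120:310,110:420,::-1],None,fx=2.58,fy=2.58,interpolation=cv2.INTER_CUBIC)
cv2.imwrite("pics/scc.png",c)
E
```

```text
[360 151  30  29 483] [ 0.5869 -0.4292] 0.0891 [ 0.548 -0.475] [ 0.635 -0.389]
[105 160  25  23 420] [0.5902 0.4147] 0.0738 [0.562 0.387] [0.625 0.452]
[289 170  18  18 249] [ 0.549  -0.1708] 0.084 [ 0.527 -0.2  ] [ 0.577 -0.148]
[197 175  18  19 244] [0.5388 0.1269] 0.0854 [0.516 0.103] [0.569 0.155]
[343 202  18  16 209] [ 0.445  -0.3472] 0.0466 [ 0.421 -0.373] [ 0.47  -0.324]
[122 208  13  12 117] [0.4516 0.3845] 0.0483 [0.435 0.369] [0.471 0.406]
[242 209  11  11 100] [ 0.4371 -0.0046] 0.0903 [ 0.421 -0.02 ] [0.454 0.012]
[286 212  16  16 199] [ 0.4167 -0.1513] 0.0662 [ 0.393 -0.179] [ 0.442 -0.129]
[196 215  15  15 182] [0.4154 0.137 ] 0.0749 [0.394 0.115] [0.44 0.16]
table -0.0018440998940303377
```

View pics/topc.png

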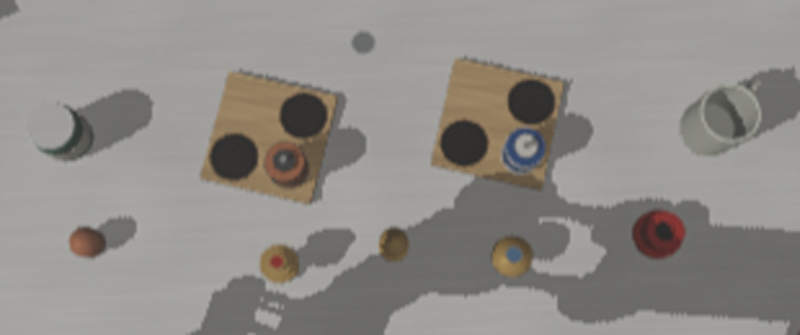

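View pics/scc.png

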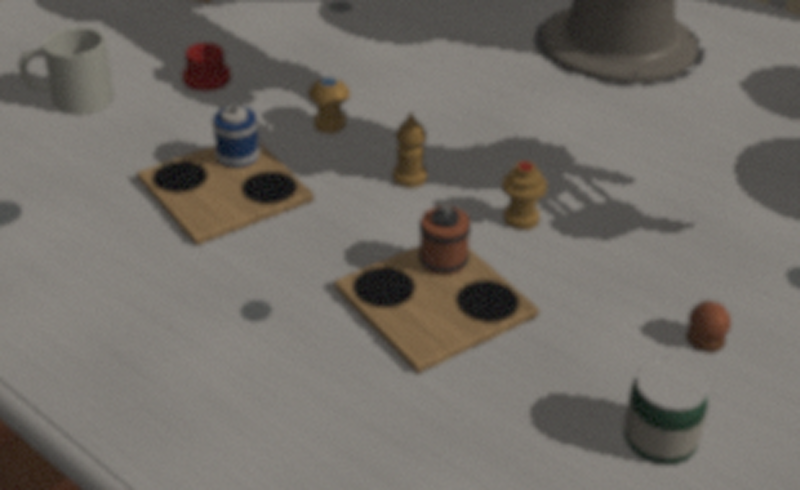

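Run:
```python
from h import *
for n in ["top","scene"]:
    d=imaging.get_image(n); f=d["frame"].astype(int); P=cloud(d)
    m=((f.max(2)<55)&(P[...,2]>-0.01)&(P[...,2]<.03)&(P[...,0]>.5)&(P[...,0]<.75)&(P[...,1]>-.3)&(P[...,1]<.25)).astype(np.uint8)
    k,l,s,c=cv2.connectedComponentsWithStats(m)
    for i in range(1,k):
        if s[i,4]<60: continue
        cs,_=cv2.findContours((l==i).astype(np.uint8),0,1)
        e=cv2.fitEllipse(max(cs,key=len))
        print(n,s[i],onz(d,*c[i],.012).round(4),onz(d,*e[0],.012).round(4))
w=imaging.get_image("wrist"); print(w["K"],w["world_from_camera"].round(3)); cv2.imwrite("pics/w0.png",w["frame"][:,:,::-1])
```

```text
top [293 152  16  15 199] [ 0.6277 -0.1922  0.012 ] [ 0.6276 -0.1922  0.012 ]
top [204 157  17  16 204] [0.6164 0.1103 0.012 ] [0.6163 0.1104 0.012 ]
top [267 167  16  17 206] [ 0.5732 -0.1009  0.012 ] [ 0.5732 -0.1009  0.012 ]
top [177 173  17  16 208] [0.5628 0.2017 0.012 ] [0.5627 0.2017 0.012 ]
scene [170 182  20  12 169] [ 0.6241 -0.1929  0.012 ] [ 0.6239 -0.1928  0.012 ]
scene [204 187  20  11 168] [ 0.5703 -0.1006  0.012 ] [ 0.57   -0.1007  0.012 ]
scene [248 224  22  14 250] [0.6125 0.1106 0.012 ] [0.6123 0.1106 0.012 ]
scene [287 229  23  15 256] [0.5595 0.2025 0.012 ] [0.5593 0.2025 0.012 ]
[[284.94937305   0.         255.54736765]
 [  0.         284.94937305 192.73392217]
 [  0.           0.           1.        ]] [[ 0.326  0.9    0.288  0.092]
 [ 0.945 -0.311 -0.1    0.524]
 [-0.     0.305 -0.952  0.384]
 [ 0.     0.     0.     1.   ]]
```

View pics/w0.png

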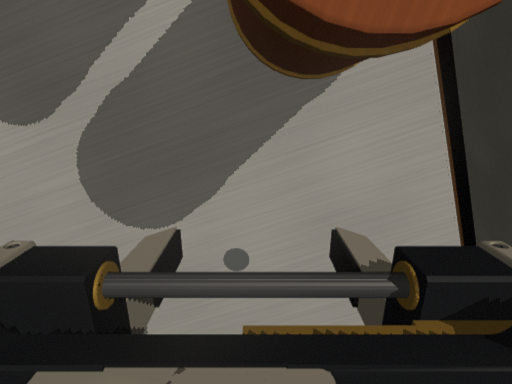

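Run:
```python
from h import *
D={n:imaging.get_image(n) for n in ["top","scene"]}
Pc={n:cloud(D[n]) for n in D}
def comp(n,cx,cy,zmin=.016,r=.045):
    P=Pc[n]; return (P[...,2]>zmin)&(np.hypot(P[...,0]-cx,P[...,1]-cy)<r)&(D[n]["z_map"]>0)
A={"tier":(.415,.137,.072,0,.035),"dome":(.417,-.152,.062,2,.035)}
for k,(x,y,z,ch,_) in A.items():
    for n in D:
        f=D[n]["frame"].astype(int); m=comp(n,x,y)
        if ch==0: mm=m&(f[...,0]>1.9*f[...,1])&(f[...,0]>90)
        else: mm=m&(f[...,2]>f[...,0]+0)
        v,u=np.nonzero(mm); 
        print(k,n,len(u),onz(D[n],u.mean(),v.mean(),z-.001).round(4) if len(u) else None)
for k,(x,y,z) in {"ball":(.4516,.3845,.025),"hubtop":(.445,-.347,.042),"bud":(.437,-.0046,.05)}.items():
    for n in D:
        m=comp(n,x,y,.012 if k!="hubtop" else .036); v,u=np.nonzero(m)
        c,_=cv2.findContours(m.astype(np.uint8),0,1); (cc,rr)=cv2.minEnclosingCircle(max(c,key=len))
        print(k,n,len(u),onz(D[n],u.mean(),v.mean(),z).round(4),onz(D[n],*cc,z).round(4),"zmax",Pc[n][m][:,2].max().round(3))
        i=np.argmax(np.where(m,Pc[n][...,2],-1)); print("   top pt",Pc[n].reshape(-1,3)[i].round(4))
d=D["scene"];print("budtip scene",onz(d,269.0,164.5,.09))
for k,b in {"w":(60,90)}.items(): pass
```

```text
tier top 10 [0.4177 0.1386 0.071 ]
tier scene 8 [0.4127 0.1379 0.071 ]
dome top 25 [ 0.4202 -0.153   0.061 ]
dome scene 14 [ 0.4129 -0.1566  0.061 ]
ball top 121 [0.4532 0.388  0.025 ] [0.4535 0.3874 0.025 ] zmax 0.049
   top pt [0.4555 0.3884 0.0495]
ball scene 224 [0.4517 0.3889 0.025 ] [0.4529 0.3894 0.025 ] zmax 0.05
   top pt [0.4532 0.3933 0.0495]
hubtop top 135 [ 0.4454 -0.3478  0.042 ] [ 0.4455 -0.3476  0.042 ] zmax 0.049
   top pt [ 0.462  -0.3587  0.0485]
hubtop scene 107 [ 0.4489 -0.3459  0.042 ] [ 0.448  -0.3484  0.042 ] zmax 0.05
   top pt [ 0.4662 -0.3377  0.0499]
bud top 104 [ 0.439  -0.0047  0.05  ] [ 0.4386 -0.0042  0.05  ] zmax 0.089
   top pt [ 0.437  -0.0074  0.0892]
bud scene 254 [0.4469 0.0028 0.05  ] [0.4421 0.0013 0.05  ] zmax 0.092
   top pt [ 0.4371 -0.0043  0.0921]
budtip scene [ 0.44068775 -0.00111894  0.09      ]
```

```bash
cat >> h.py <<'E'
from scipy.spatial.transform import Rotation as Ro
def st():
    o=bot.get_obs(); return o, np.array(o["position"]), Ro.from_quat(o["tcp_rot"])
def trans(target,pinch=False):
    "tool-frame shift mm to bring TCP (or grasp point) to target, at present orientation"
    o,p,R=st()
    if pinch: p=p-R.as_matrix()[:,2]*bot.pinch_z
    return (R.inv().apply(np.array(target)-p)*1000).round(1)
def Rdown(heading,lean=0.):
    "tool x heading (deg) when down, then lean deg about tool y so that tool +x side goes up"
    h=np.radians(heading); x=np.array([np.cos(h),np.sin(h),0]); z=np.array([0,0,-1.]); y=np.cross(z,x)
    return Ro.from_matrix(np.c_[x,y,z])*Ro.from_euler("y",lean,degrees=True)
def turn(Rt):
    o,p,R=st(); return np.degrees((R.inv()*Rt).as_rotvec()).round(2)
def rep():
    o,p,R=st(); M=R.as_matrix()
    print("t",round(o["time_s"],2),"p",p.round(4),"pinch",(p-M[:,2]*bot.pinch_z).round(4),"x",M[:,0].round(3),"z",M[:,2].round(3),"w",round(o["gripper_width"],4),"F",o["force"].round(1),"q",o["q"].round(2))
E
python3 - <<'E'
from h import *
rep(); print(trans([.40,.0,.25]), turn(Rdown(255.5)), turn(Rdown(255.5,40)))
print(Rdown(255.5,40).as_matrix())
E
```

```text
t 0.45 p [0.1705 0.4965 0.2267] pinch [0.1705 0.4965 0.2455] x [-0.946  0.325  0.   ] z [-0. -0. -1.] w 0.0916 F [ 0.3 -0.2 -0.1] q [ 1.09  0.34  1.52  0.    1.28 -0.15]
[-378.4 -395.   -23.3] [-0.000e+00 -1.000e-02 -9.446e+01] [ 32.83  30.37 -90.21]
[[-0.19180221 -0.96814764 -0.16094116]
 [-0.74164412  0.25038    -0.62231331]
 [ 0.64278761  0.         -0.76604444]]
```

Request:
{"fn": "step_arm", "kwargs": {"deltas": [{"tx": -31.5, "ty": -33, "tz": -2}, {"tx": -31.5, "ty": -33, "tz": -2}, {"tx": -31.5, "ty": -33, "tz": -2}, {"tx": -31.5, "ty": -33, "tz": -2}, {"tx": -31.5, "ty": -33, "tz": -2}, {"tx": -31.5, "ty": -33, "tz": -2}, {"tx": -31.5, "ty": -33, "tz": -2}, {"tx": -31.5, "ty": -33, "tz": -2}]}}

```text
$.deltas[0]: bad value
```

Request:
{"fn": "step_arm", "kwargs": {"deltas": [{"tx": -31.5, "ty": -33, "tz": -2}, {"tx": -31.5, "ty": -33, "tz": -2}, {"tx": -31.5, "ty": -33, "tz": -2}, {"tx": -31.5, "ty": -33, "tz": -2}, {}, {}]}}

```text
$.deltas[0]: bad value
```

Run:
```python
from h import *
rep(); print(trans([.40,.0,.25]), turn(Rdown(255.5)))
w=imaging.get_image("wrist"); cv2.imwrite("pics/w1.png",w["frame"][:,:,::-1])
```

```text
t 0.45 p [0.1705 0.4965 0.2267] pinch [0.1705 0.4965 0.2455] x [-0.946  0.325  0.   ] z [-0. -0. -1.] w 0.0916 F [ 0.3 -0.2 -0.1] q [ 1.09  0.34  1.52  0.    1.28 -0.15]
[-378.4 -395.   -23.3] [-0.000e+00 -1.000e-02 -9.446e+01]
```

View pics/w1.png

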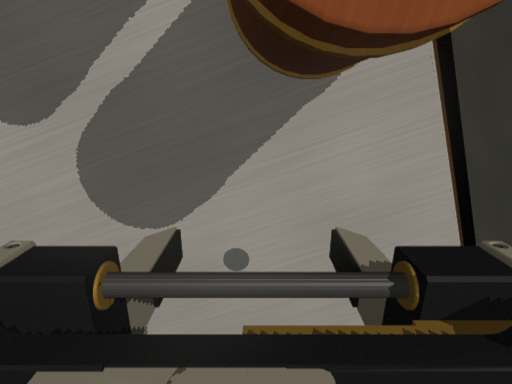

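The picture shows the same view as before, since the rows were refused. All keys, including hand, seem to be required.

Request:
{"fn": "step_arm", "kwargs": {"deltas": [{"hand": 0, "tx": -31.5, "ty": -33, "tz": -2, "wx": 0, "wy": 0, "wz": 0}, {"hand": 0, "tx": -31.5, "ty": -33, "tz": -2, "wx": 0, "wy": 0, "wz": 0}, {"hand": 0, "tx": -31.5, "ty": -33, "tz": -2, "wx": 0, "wy": 0, "wz": 0}, {"hand": 0, "tx": -31.5, "ty": -33, "tz": -2, "wx": 0, "wy": 0, "wz": 0}, {"hand": 0, "tx": -31.5, "ty": -33, "tz": -2, "wx": 0, "wy": 0, "wz": 0}, {"hand": 0, "tx": -31.5, "ty": -33, "tz": -2, "wx": 0, "wy": 0, "wz": 0}, {"hand": 0, "tx": -31.5, "ty": -33, "tz": -2, "wx": 0, "wy": 0, "wz": 0}, {"hand": 0, "tx": -31.5, "ty": -33, "tz": -2, "wx": 0, "wy": 0, "wz": 0}], "newtons": 25}}

```text
time_s: 1.3
position: [0.3235, 0.1634, 0.2431]
tcp_rot: [0.164, 0.986, 0.0, 0.001]
force: [1.2, 0.3, -0.7]
gripper_width: 0.0918
```

Request:
{"fn": "step_arm", "kwargs": {"deltas": [{"hand": 0, "tx": -31.5, "ty": -33, "tz": -2, "wx": 0, "wy": 0, "wz": 0}, {"hand": 0, "tx": -31.5, "ty": -33, "tz": -2, "wx": 0, "wy": 0, "wz": 0}, {"hand": 0, "tx": -31.5, "ty": -33, "tz": -2, "wx": 0, "wy": 0, "wz": 0}, {"hand": 0, "tx": -31.5, "ty": -33, "tz": -2, "wx": 0, "wy": 0, "wz": 0}, {"hand": 0, "tx": 0, "ty": 0, "tz": 0, "wx": 0, "wy": 0, "wz": 0}, {"hand": 0, "tx": 0, "ty": 0, "tz": 0, "wx": 0, "wy": 0, "wz": 0}]}}

```text
time_s: 1.9
position: [0.3993, -0.0014, 0.2505]
tcp_rot: [0.166, 0.986, 0.0, -0.0]
force: [-0.4, -0.3, -0.2]
gripper_width: 0.0917
```

Run:
```python
from h import *
rep(); print(trans([.40,.0,.25]), turn(Rdown(255.5)))
w=imaging.get_image("wrist"); cv2.imwrite("pics/w2.png",w["frame"][:,:,::-1])
```

```text
t 1.9 p [ 0.3993 -0.0014  0.2505] pinch [ 0.3993 -0.0014  0.2693] x [-0.945  0.328  0.001] z [-0.001  0.001 -1.   ] w 0.0917 F [-0.4 -0.3 -0.2] q [-0.2   0.09  1.79  0.    1.27 -1.43]
[-0.2  1.5  0.5] [ 5.000e-02 -2.000e-02 -9.462e+01]
```

View pics/w2.png

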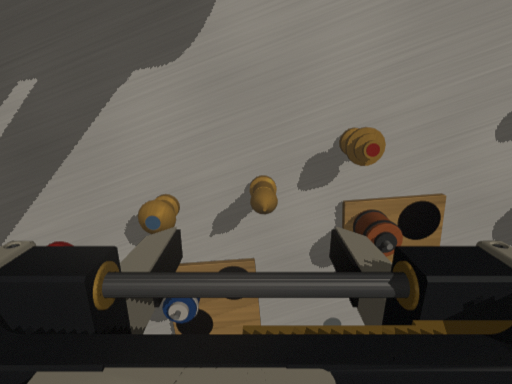

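The wrist view shows the dome, bud and tiered finials from left to right at (158,215), (264,195) and (365,147), with the stands below. Next is the leaned grasp orientation for the tall bud.

Run:
```python
from h import *
print(turn(Rdown(255.5,45)), turn(Rdown(255.5,45))/12)
```

```text
[ 36.97  34.11 -89.1 ] [ 3.08083333  2.8425     -7.425     ]
```

Request:
{"fn": "step_arm", "kwargs": {"deltas": [{"hand": 0, "tx": 0, "ty": 0, "tz": 0, "wx": 3.08, "wy": 2.84, "wz": -7.42}, {"hand": 0, "tx": 0, "ty": 0, "tz": 0, "wx": 3.08, "wy": 2.84, "wz": -7.42}, {"hand": 0, "tx": 0, "ty": 0, "tz": 0, "wx": 3.08, "wy": 2.84, "wz": -7.42}, {"hand": 0, "tx": 0, "ty": 0, "tz": 0, "wx": 3.08, "wy": 2.84, "wz": -7.42}, {"hand": 0, "tx": 0, "ty": 0, "tz": 0, "wx": 3.08, "wy": 2.84, "wz": -7.42}, {"hand": 0, "tx": 0, "ty": 0, "tz": 0, "wx": 3.08, "wy": 2.84, "wz": -7.42}]}}

```text
time_s: 2.55
position: [0.3991, 0.0008, 0.2509]
tcp_rot: [-0.226, 0.951, -0.131, -0.168]
force: [-0.5, -0.7, 0.6]
gripper_width: 0.0917
```

Run:
```python
from h import *
rep(); print(turn(Rdown(255.5,45)))
```

```text
t 2.55 p [0.3991 0.0008 0.2509] pinch [0.404  0.0069 0.268 ] x [-0.841 -0.385  0.379] z [-0.261 -0.325 -0.909] w 0.0917 F [-0.5 -0.7  0.6] q [ 0.06  0.29  1.62 -0.32  1.54 -1.92]
[ 18.2   16.99 -44.15]
```

Request:
{"fn": "step_arm", "kwargs": {"deltas": [{"hand": 0, "tx": 0, "ty": 0, "tz": 0, "wx": 3.05, "wy": 2.84, "wz": -7.4}, {"hand": 0, "tx": 0, "ty": 0, "tz": 0, "wx": 3.05, "wy": 2.84, "wz": -7.4}, {"hand": 0, "tx": 0, "ty": 0, "tz": 0, "wx": 3.05, "wy": 2.84, "wz": -7.4}, {"hand": 0, "tx": 0, "ty": 0, "tz": 0, "wx": 3.05, "wy": 2.84, "wz": -7.4}, {"hand": 0, "tx": 0, "ty": 0, "tz": 0, "wx": 3.05, "wy": 2.84, "wz": -7.4}, {"hand": 0, "tx": 0, "ty": 0, "tz": 0, "wx": 3.05, "wy": 2.84, "wz": -7.4}, {"hand": 0, "tx": 0, "ty": 0, "tz": 0, "wx": 0, "wy": 0, "wz": 0}]}}

```text
time_s: 3.25
position: [0.3981, 0.0013, 0.2501]
tcp_rot: [-0.567, 0.729, -0.234, -0.303]
force: [0.1, 0.1, 0.3]
gripper_width: 0.0917
```

Run:
```python
from h import *
rep(); print(turn(Rdown(255.5,45)))
d=imaging.get_image("scene")
cv2.imwrite("pics/s1.png",cv2.resize(d["frame"][0:300,100:500,::-1],None,fx=2,fy=2,interpolation=cv2.INTER_CUBIC))
cv2.imwrite("pics/w3.png",imaging.get_image("wrist")["frame"][:,:,::-1])
```

```text
t 3.25 p [0.3981 0.0013 0.2501] pinch [0.4014 0.0142 0.2634] x [-0.174 -0.685  0.707] z [-0.177 -0.685 -0.707] w 0.0917 F [0.1 0.1 0.3] q [ 0.3   0.37  1.68 -0.65  1.57 -2.43]
[-0.02 -0.03  0.19]
```

View pics/s1.png

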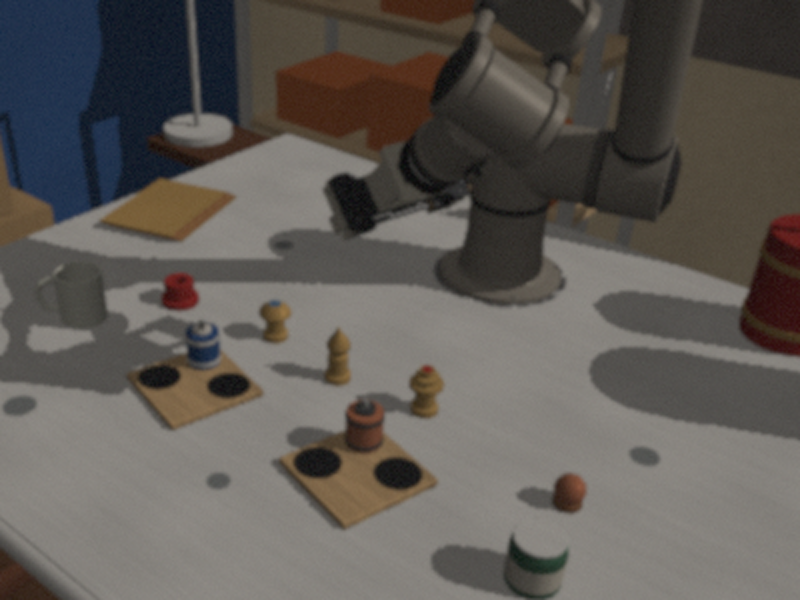

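View pics/w3.png

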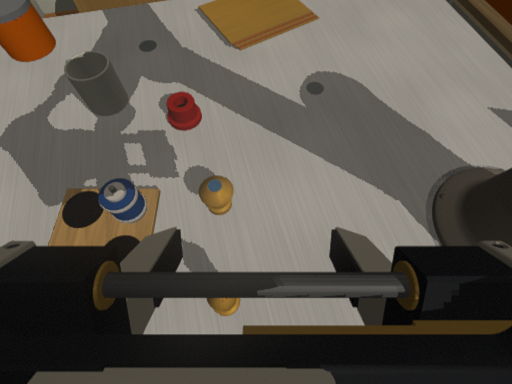

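The lean is reached within the joint range (q4 is -0.65). The scene view shows the tiered, bud and dome finials at (426,390), (339,355) and (276,320), with the gripper leaning left above them.

Run:
```python
from h import *
o,p,R=st(); z=R.as_matrix()[:,2]; g=np.array([.4385,-.0045,.032])
print(trans(g-.12*z,True), trans(g,True))
```

```text
[-158.1  -38.9   50.2] [-158.1  -38.9  170.2]
```

Request:
{"fn": "step_arm", "kwargs": {"deltas": [{"hand": 0, "tx": -31.6, "ty": -7.8, "tz": 10, "wx": 0, "wy": 0, "wz": 0}, {"hand": 0, "tx": -31.6, "ty": -7.8, "tz": 10, "wx": 0, "wy": 0, "wz": 0}, {"hand": 0, "tx": -31.6, "ty": -7.8, "tz": 10, "wx": 0, "wy": 0, "wz": 0}, {"hand": 0, "tx": -31.6, "ty": -7.8, "tz": 10, "wx": 0, "wy": 0, "wz": 0}, {"hand": 0, "tx": -31.6, "ty": -7.8, "tz": 10, "wx": 0, "wy": 0, "wz": 0}, {"hand": 0, "tx": 0, "ty": 0, "tz": 0, "wx": 0, "wy": 0, "wz": 0}]}}

```text
time_s: 3.95
position: [0.4564, 0.0639, 0.1007]
tcp_rot: [-0.564, 0.732, -0.233, -0.304]
force: [0.4, -0.8, 1.2]
gripper_width: 0.0915
```

Run:
```python
from h import *
rep(); g=np.array([.4385,-.0045,.032]); print(trans(g,True))
cv2.imwrite("pics/w4.png",imaging.get_image("wrist")["frame"][:,:,::-1])
```

```text
t 3.95 p [0.4564 0.0639 0.1007] pinch [0.4598 0.0767 0.114 ] x [-0.179 -0.684  0.707] z [-0.182 -0.683 -0.707] w 0.0915 F [ 0.4 -0.8  1.2] q [ 0.37  0.7   1.59 -0.62  1.42 -2.24]
[  1.4  -0.3 117.4]
```

View pics/w4.png

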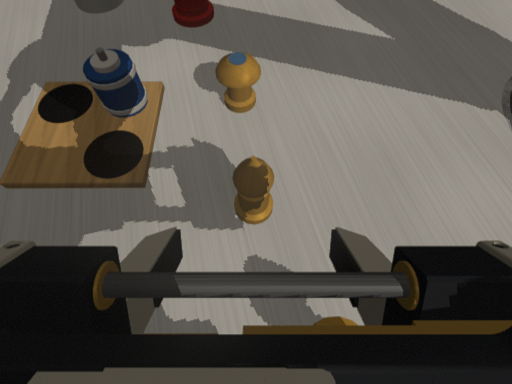

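The bud is at (254,190), centred between the fingers. I'll check its position by ray.

Run:
```python
from h import *
d=imaging.get_image("wrist")
print(onz(d,253.5,205,.010),onz(d,254,157,.090)); print(onz(d,239,98,.010), onz(d,237,59,.062),onz(d,193,11,.01))
P=cloud(d); print(P[190,254],P[165,254],P[212,254])
```

```text
[ 0.44060243 -0.00267398  0.01      ] [ 0.43887733 -0.00621182  0.09      ]
[ 0.42074599 -0.14971644  0.01      ] [ 0.41921582 -0.15437564  0.062     ] [ 0.44720669 -0.34488911  0.01      ]
[0.44330708 0.01032294 0.06787991] [ 0.44026479 -0.0009821   0.08706048] [0.44329951 0.0097025  0.02144307]
```

Request:
{"fn": "step_arm", "kwargs": {"deltas": [{"hand": 0, "tx": 0.2, "ty": -0.2, "tz": 19.5, "wx": 0, "wy": 0, "wz": 0}, {"hand": 0, "tx": 0.2, "ty": -0.2, "tz": 19.5, "wx": 0, "wy": 0, "wz": 0}, {"hand": 0, "tx": 0.2, "ty": -0.2, "tz": 19.5, "wx": 0, "wy": 0, "wz": 0}, {"hand": 0, "tx": 0.2, "ty": -0.2, "tz": 19.5, "wx": 0, "wy": 0, "wz": 0}, {"hand": 0, "tx": 0.2, "ty": -0.2, "tz": 19.5, "wx": 0, "wy": 0, "wz": 0}, {"hand": 0, "tx": 0.2, "ty": 0, "tz": 19.5, "wx": 0, "wy": 0, "wz": 0}, {"hand": 0, "tx": 0, "ty": 0, "tz": 0, "wx": 0, "wy": 0, "wz": 0}]}}

```text
time_s: 4.75
position: [0.4355, -0.0193, 0.0228]
tcp_rot: [-0.563, 0.733, -0.233, -0.303]
force: [-0.2, 0.8, -0.8]
gripper_width: 0.0917
```

Run:
```python
from h import *
rep(); g=np.array([.4395,-.0045,.032]); print(trans(g,True))
cv2.imwrite("pics/w5.png",imaging.get_image("wrist")["frame"][:,:,::-1])
```

```text
t 4.75 p [ 0.4355 -0.0193  0.0228] pinch [ 0.4389 -0.0064  0.0361] x [-0.182 -0.683  0.707] z [-0.181 -0.683 -0.707] w 0.0917 F [-0.2  0.8 -0.8] q [ 0.24  0.77  1.78 -0.74  1.16 -2.14]
[-4.3 -0.1  1.5]
```

View pics/w5.png

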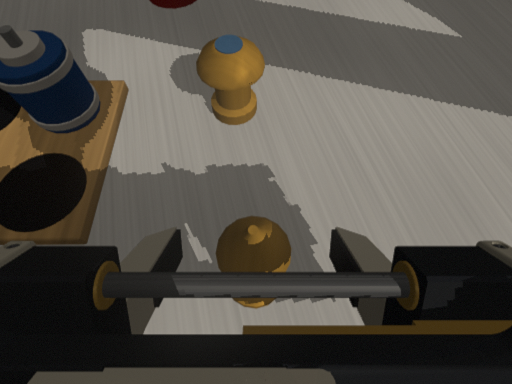

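The bud sits between the pads at (253,250), and the dome is clear above it. I'll make a small correction and close.

Request:
{"fn": "step_arm", "kwargs": {"deltas": [{"hand": 0, "tx": -4, "ty": 0, "tz": 1.5, "wx": 0, "wy": 0, "wz": 0}, {"hand": 0.6, "tx": 0, "ty": 0, "tz": 0, "wx": 0, "wy": 0, "wz": 0}, {"hand": 0.8, "tx": 0, "ty": 0, "tz": 0, "wx": 0, "wy": 0, "wz": 0}, {"hand": 0.8, "tx": 0, "ty": 0, "tz": 0, "wx": 0, "wy": 0, "wz": 0}, {"hand": 0.8, "tx": 0, "ty": 0, "tz": 0, "wx": 0, "wy": 0, "wz": 0}, {"hand": 0.8, "tx": 0, "ty": 0, "tz": 0, "wx": 0, "wy": 0, "wz": 0}, {"hand": 0.8, "tx": 0, "ty": 0, "tz": 0, "wx": 0, "wy": 0, "wz": 0}], "newtons": 30}}

```text
time_s: 5.5
position: [0.4368, -0.016, 0.0179]
tcp_rot: [-0.564, 0.732, -0.234, -0.303]
force: [-0.5, 0.0, -0.1]
gripper_width: 0.0485
```

Run:
```python
from h import *
rep();
```

```text
t 5.5 p [ 0.4368 -0.016   0.0179] pinch [ 0.4402 -0.0031  0.0312] x [-0.18  -0.684  0.707] z [-0.179 -0.684 -0.708] w 0.0485 F [-0.5  0.  -0.1] q [ 0.24  0.78  1.77 -0.74  1.16 -2.13]
```

Still closing, so I'll wait.

Request:
{"fn": "step_arm", "kwargs": {"deltas": [{"hand": 1, "tx": 0, "ty": 0, "tz": 0, "wx": 0, "wy": 0, "wz": 0}, {"hand": 1, "tx": 0, "ty": 0, "tz": 0, "wx": 0, "wy": 0, "wz": 0}, {"hand": 1, "tx": 0, "ty": 0, "tz": 0, "wx": 0, "wy": 0, "wz": 0}, {"hand": 1, "tx": 0, "ty": 0, "tz": 0, "wx": 0, "wy": 0, "wz": 0}, {"hand": 1, "tx": 0, "ty": 0, "tz": 0, "wx": 0, "wy": 0, "wz": 0}], "newtons": 30}}

```text
time_s: 6.0
position: [0.4371, -0.0161, 0.018]
tcp_rot: [-0.564, 0.732, -0.234, -0.302]
force: [1.7, -1.6, 0.5]
gripper_width: 0.0291
```

Run:
```python
from h import *
rep(); 
cv2.imwrite("pics/w6.png",imaging.get_image("wrist")["frame"][:,:,::-1])
```

```text
t 6.0 p [ 0.4371 -0.0161  0.018 ] pinch [ 0.4405 -0.0032  0.0313] x [-0.18  -0.684  0.707] z [-0.179 -0.684 -0.708] w 0.0291 F [ 1.7 -1.6  0.5] q [ 0.24  0.78  1.77 -0.74  1.16 -2.13]
```

View pics/w6.png

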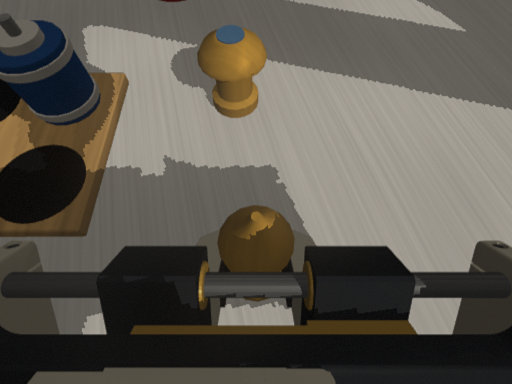

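Stem gripped at 29 mm. Now I'll lift it and check.

Request:
{"fn": "step_arm", "kwargs": {"deltas": [{"hand": 1, "tx": 10, "ty": 0, "tz": -10, "wx": 0, "wy": 0, "wz": 0}, {"hand": 1, "tx": 16, "ty": 0, "tz": -16, "wx": 0, "wy": 0, "wz": 0}, {"hand": 1, "tx": 16, "ty": 0, "tz": -16, "wx": 0, "wy": 0, "wz": 0}, {"hand": 1, "tx": 16, "ty": 0, "tz": -16, "wx": 0, "wy": 0, "wz": 0}, {"hand": 1, "tx": 16, "ty": 0, "tz": -16, "wx": 0, "wy": 0, "wz": 0}, {"hand": 1, "tx": 0, "ty": 0, "tz": 0, "wx": 0, "wy": 0, "wz": 0}]}}

```text
time_s: 6.65
position: [0.4376, -0.0157, 0.125]
tcp_rot: [-0.564, 0.733, -0.234, -0.3]
force: [0.7, -0.7, -2.7]
gripper_width: 0.0294
```

Run:
```python
from h import *
rep(); print(trans([.562,.203,.14],True))
cv2.imwrite("pics/w7.png",imaging.get_image("wrist")["frame"][:,:,::-1])
d=imaging.get_image("scene")
cv2.imwrite("pics/s2.png",cv2.resize(d["frame"][60:260,130:400,::-1],None,fx=2.8,fy=2.8,interpolation=cv2.INTER_CUBIC))
```

```text
t 6.65 p [ 0.4376 -0.0157  0.125 ] pinch [ 0.4409 -0.0028  0.1383] x [-0.183 -0.685  0.705] z [-0.176 -0.682 -0.71 ] w 0.0294 F [ 0.7 -0.7 -2.7] q [ 0.24  0.59  1.73 -0.69  1.33 -2.29]
[-162.1  -64.8 -162.9]
```

View pics/s2.png

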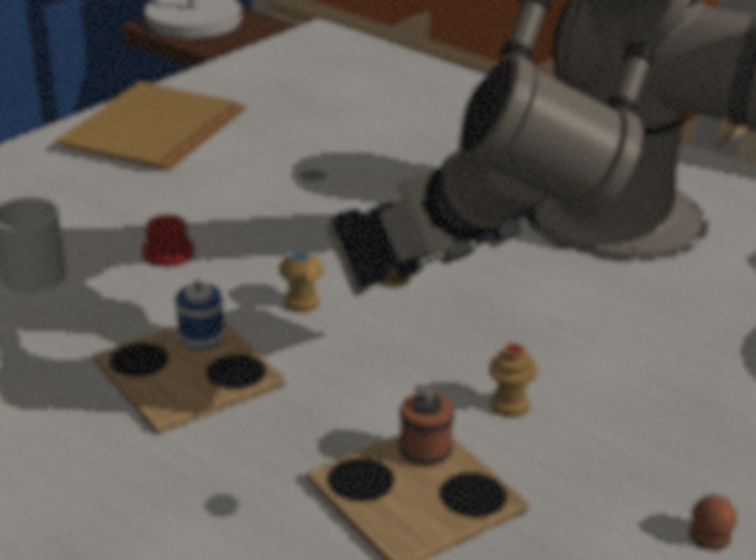

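The bud is lifted (2.7 N) and its old spot is empty. Now to above the left copper seat.

Request:
{"fn": "step_arm", "kwargs": {"deltas": [{"hand": 1, "tx": -13, "ty": -5, "tz": -13, "wx": 0, "wy": 0, "wz": 0}, {"hand": 1, "tx": -26, "ty": -10, "tz": -26, "wx": 0, "wy": 0, "wz": 0}, {"hand": 1, "tx": -26, "ty": -10, "tz": -26, "wx": 0, "wy": 0, "wz": 0}, {"hand": 1, "tx": -26, "ty": -10, "tz": -26, "wx": 0, "wy": 0, "wz": 0}, {"hand": 1, "tx": -26, "ty": -10, "tz": -26, "wx": 0, "wy": 0, "wz": 0}, {"hand": 1, "tx": -26, "ty": -10, "tz": -26, "wx": 0, "wy": 0, "wz": 0}, {"hand": 1, "tx": -19, "ty": -10, "tz": -20, "wx": 0, "wy": 0, "wz": 0}, {"hand": 1, "tx": 0, "ty": 0, "tz": 0, "wx": 0, "wy": 0, "wz": 0}]}}

```text
time_s: 7.55
position: [0.5585, 0.1923, 0.1203]
tcp_rot: [-0.566, 0.731, -0.233, -0.303]
force: [-0.2, -0.6, -1.7]
gripper_width: 0.029
```

Run:
```python
from h import *
rep(); print(trans([.562,.203,.14],True), trans([.562,.203,.0445],True))
d=imaging.get_image("scene")
cv2.imwrite("pics/s3.png",cv2.resize(d["frame"][100:300,150:420,::-1],None,fx=2.8,fy=2.8,interpolation=cv2.INTER_CUBIC))
cv2.imwrite("pics/w8.png",imaging.get_image("wrist")["frame"][:,:,::-1])
```

```text
t 7.55 p [0.5585 0.1923 0.1203] pinch [0.5619 0.2052 0.1336] x [-0.177 -0.685  0.707] z [-0.178 -0.684 -0.708] w 0.029 F [-0.2 -0.6 -1.7] q [ 0.48  0.92  1.04 -0.56  1.75 -2.34]
[ 6.  -0.6 -3. ] [-61.5  -0.8  64.5]
```

View pics/s3.png

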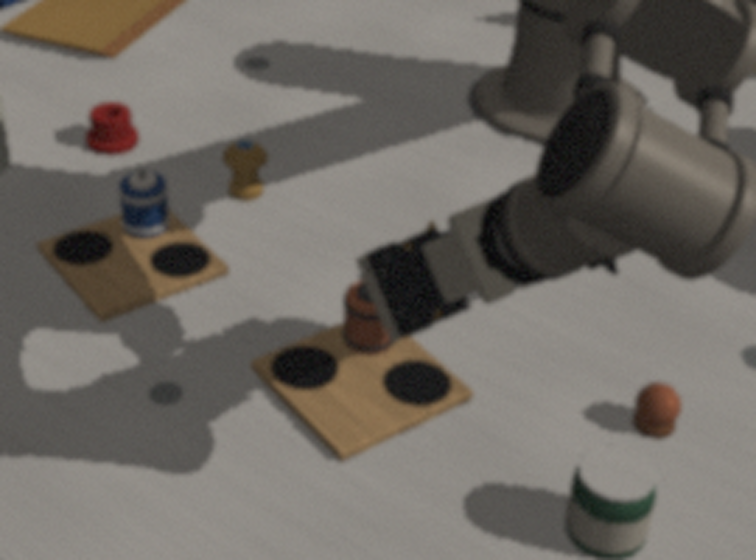

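View pics/w8.png

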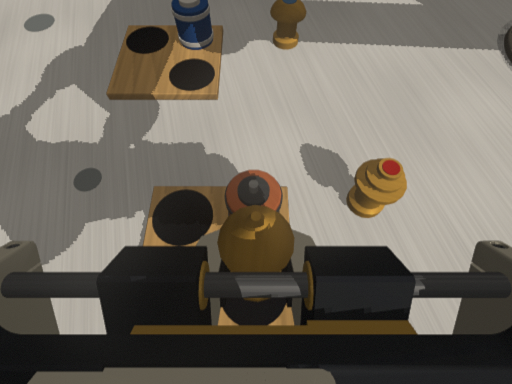

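The wrist view shows the held bud at (256,245), the seat just below it, the copper drum at (253,195), the far copper seat at (182,216) and the tiered finial at (376,190). I'll cross-check positions.

Run:
```python
from h import *
d=imaging.get_image("wrist"); f=d["frame"].astype(int)
m=(f.max(2)<60).astype(np.uint8); m[235:]=0
k,l,s,c=cv2.connectedComponentsWithStats(m)
for i in range(1,k):
    if 300<s[i,4]<6000: print(s[i],onz(d,*c[i],.012).round(4))
print("tier inlay",onz(d,391,169,.072),"foot",onz(d,367,200,.010))
print("dome foot",onz(d,286.5,40,.01))
m=(f.max(2)<70)[290:335,215:300]; print(np.argwhere(m).mean(0)+[290,215])
for y in range(280,336,5): print(y,"".join("#" if a<60 else "." for a in f[y,205:305].max(1)))
```

```text
[193  15  18  28 347] [ 0.5412 -0.1968  0.012 ]
[126  28  42  27 881] [ 0.6274 -0.1901  0.012 ]
[ 169   61   45   30 1065] [ 0.5738 -0.0987  0.012 ]
[237 178  30  29 476] [0.5405 0.1028 0.012 ]
[ 152  191   61   44 2214] [0.6152 0.1081 0.012 ]
tier inlay [0.41683953 0.13999129 0.072     ] foot [0.41731426 0.14108714 0.01      ]
dome foot [ 0.42016576 -0.1414909   0.01      ]
[308.30580357 256.75089286]
280 ###########################################....................................................#####
285 ###############################...................................................................##
290 #################################............................................................#######
295 ###########################.........#####################.................############.......#######
300 ..###..........#################################........############################################
305 .#####.........#################################################################..##################
310 ######............############################################################..........############
315 ######...............######################################################..............###########
320 #######...................#############################################...................##########
325 .....#............................................................................................#.
330 ....................................................................................................
335 ####################################################################################################
```

Request:
{"fn": "step_arm", "kwargs": {"deltas": [{"hand": 1, "tx": -12, "ty": -0.2, "tz": 12.5, "wx": 0, "wy": 0, "wz": 0}, {"hand": 1, "tx": -12, "ty": -0.2, "tz": 12.5, "wx": 0, "wy": 0, "wz": 0}, {"hand": 1, "tx": -12, "ty": -0.2, "tz": 12.5, "wx": 0, "wy": 0, "wz": 0}, {"hand": 1, "tx": -12, "ty": 0, "tz": 12.5, "wx": 0, "wy": 0, "wz": 0}, {"hand": 1, "tx": -8, "ty": 0, "tz": 8.5, "wx": 0, "wy": 0, "wz": 0}, {"hand": 1, "tx": 0, "ty": 0, "tz": 0, "wx": 0, "wy": 0, "wz": 0}]}}

```text
time_s: 8.3
position: [0.5571, 0.1873, 0.04]
tcp_rot: [-0.565, 0.731, -0.233, -0.304]
force: [0.6, -0.4, -3.8]
gripper_width: 0.0293
```

Run:
```python
from h import *
rep(); print(trans([.5615,.203,.0445],True))
cv2.imwrite("pics/w9.png",imaging.get_image("wrist")["frame"][:,:,::-1])
```

```text
t 8.3 p [0.5571 0.1873 0.04  ] pinch [0.5605 0.2002 0.0533] x [-0.177 -0.683  0.708] z [-0.182 -0.685 -0.706] w 0.0293 F [ 0.6 -0.4 -3.8] q [ 0.48  1.    1.09 -0.55  1.63 -2.27]
[-8.3 -0.3  4.1]
```

View pics/w9.png

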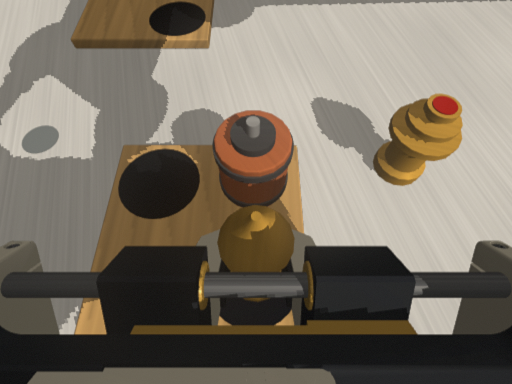

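Bud at (256,245) is over the seat and clear of the drum at (253,150). I'll lower the last millimetres and release only part way.

Request:
{"fn": "step_arm", "kwargs": {"deltas": [{"hand": 1, "tx": -4, "ty": -0.2, "tz": 2, "wx": 0, "wy": 0, "wz": 0}, {"hand": 1, "tx": -4, "ty": -0.2, "tz": 2, "wx": 0, "wy": 0, "wz": 0}, {"hand": 1, "tx": 0, "ty": 0, "tz": 0, "wx": 0, "wy": 0, "wz": 0}]}}

```text
time_s: 8.65
position: [0.5593, 0.1908, 0.0338]
tcp_rot: [-0.564, 0.732, -0.234, -0.302]
force: [0.1, -0.9, -3.4]
gripper_width: 0.0289
```

Run:
```python
from h import *
rep(); print(trans([.5615,.203,.0435],True))
```

```text
t 8.65 p [0.5593 0.1908 0.0338] pinch [0.5627 0.2037 0.0471] x [-0.18  -0.685  0.706] z [-0.179 -0.683 -0.708] w 0.0289 F [ 0.1 -0.9 -3.4] q [ 0.48  1.02  1.08 -0.55  1.63 -2.27]
[-1.9  0.9  3.2]
```

Request:
{"fn": "step_arm", "kwargs": {"deltas": [{"hand": 1, "tx": -1, "ty": 0.4, "tz": 1.6, "wx": 0, "wy": 0, "wz": 0}, {"hand": 1, "tx": -1, "ty": 0.4, "tz": 1.6, "wx": 0, "wy": 0, "wz": 0}, {"hand": 1, "tx": 0, "ty": 0, "tz": 0, "wx": 0, "wy": 0, "wz": 0}, {"hand": 1, "tx": 0, "ty": 0, "tz": 0, "wx": 0, "wy": 0, "wz": 0}]}}

```text
time_s: 9.05
position: [0.5583, 0.1899, 0.0304]
tcp_rot: [-0.564, 0.732, -0.234, -0.303]
force: [0.3, -0.4, -2.8]
gripper_width: 0.0295
```

Run:
```python
from h import *
rep(); print(trans([.5615,.203,.0435],True))
```

```text
t 9.05 p [0.5583 0.1899 0.0304] pinch [0.5616 0.2028 0.0437] x [-0.18  -0.684  0.707] z [-0.179 -0.683 -0.708] w 0.0295 F [ 0.3 -0.4 -2.8] q [ 0.48  1.02  1.09 -0.55  1.62 -2.26]
[-0.3  0.2 -0. ]
```

Request:
{"fn": "step_arm", "kwargs": {"deltas": [{"hand": 1, "tx": -0.4, "ty": 0, "tz": 0.4, "wx": 0, "wy": 0, "wz": 0}, {"hand": 1, "tx": -0.4, "ty": 0, "tz": 0.4, "wx": 0, "wy": 0, "wz": 0}, {"hand": 1, "tx": 0, "ty": 0, "tz": 0, "wx": 0, "wy": 0, "wz": 0}]}}

```text
time_s: 9.35
position: [0.5584, 0.19, 0.03]
tcp_rot: [-0.564, 0.732, -0.234, -0.302]
force: [-0.1, 1.1, 3.2]
gripper_width: 0.0289
```

Run:
```python
from h import *
rep()
```

```text
t 9.35 p [0.5584 0.19   0.03  ] pinch [0.5618 0.2029 0.0433] x [-0.18  -0.684  0.707] z [-0.179 -0.684 -0.708] w 0.0289 F [-0.1  1.1  3.2] q [ 0.48  1.02  1.09 -0.55  1.62 -2.26]
```

Contact (+3 N). Release and retreat backwards along the tool.

Request:
{"fn": "step_arm", "kwargs": {"deltas": [{"hand": 0.3, "tx": 0, "ty": 0, "tz": 0, "wx": 0, "wy": 0, "wz": 0}, {"hand": 0.1, "tx": 0, "ty": 0, "tz": 0, "wx": 0, "wy": 0, "wz": 0}, {"hand": 0, "tx": 0, "ty": 0, "tz": 0, "wx": 0, "wy": 0, "wz": 0}, {"hand": 0, "tx": 0, "ty": 0, "tz": 0, "wx": 0, "wy": 0, "wz": 0}, {"hand": 0, "tx": 0, "ty": 0, "tz": 0, "wx": 0, "wy": 0, "wz": 0}, {"hand": 0, "tx": 0, "ty": 0, "tz": 0, "wx": 0, "wy": 0, "wz": 0}, {"hand": 0, "tx": 0, "ty": 0, "tz": 0, "wx": 0, "wy": 0, "wz": 0}]}}

```text
time_s: 10.05
position: [0.5583, 0.1899, 0.0291]
tcp_rot: [-0.564, 0.732, -0.234, -0.303]
force: [-0.5, 0.0, 0.7]
gripper_width: 0.0808
```

Request:
{"fn": "step_arm", "kwargs": {"deltas": [{"hand": 0, "tx": 0, "ty": 0, "tz": -15, "wx": 0, "wy": 0, "wz": 0}, {"hand": 0, "tx": 0, "ty": 0, "tz": -35, "wx": 0, "wy": 0, "wz": 0}, {"hand": 0, "tx": 0, "ty": 0, "tz": -40, "wx": 0, "wy": 0, "wz": 0}, {"hand": 0, "tx": 0, "ty": 0, "tz": -40, "wx": 0, "wy": 0, "wz": 0}, {"hand": 0, "tx": 0, "ty": 0, "tz": 0, "wx": 0, "wy": 0, "wz": 0}]}}

```text
time_s: 10.55
position: [0.5831, 0.2827, 0.1253]
tcp_rot: [-0.565, 0.733, -0.235, -0.298]
force: [0.3, 1.2, 0.1]
gripper_width: 0.0921
```

Run:
```python
from h import *
rep(); print(turn(Rdown(165.5)),turn(Rdown(255.5)))
d=imaging.get_image("scene")
cv2.imwrite("pics/s4.png",cv2.resize(d["frame"][100:300,150:420,::-1],None,fx=2.8,fy=2.8,interpolation=cv2.INTER_CUBIC))
cv2.imwrite("pics/w10.png",imaging.get_image("wrist")["frame"][:,:,::-1])
```

```text
t 10.55 p [0.5831 0.2827 0.1253] pinch [0.5863 0.2955 0.1387] x [-0.184 -0.689  0.701] z [-0.171 -0.68  -0.713] w 0.0921 F [0.3 1.2 0.1] q [ 0.57  1.06  0.7  -0.54  1.95 -2.37]
[-35.1  -34.51  84.83] [ -0.38 -44.55  -0.2 ]
```

View pics/w10.png

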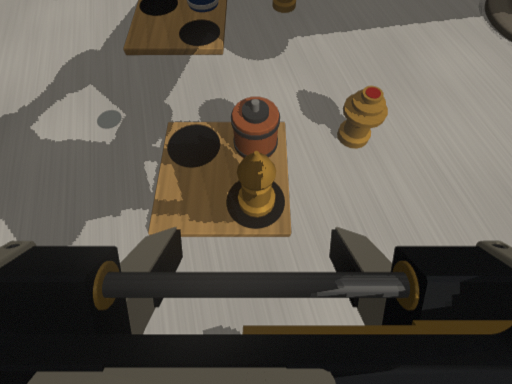

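View pics/s4.png

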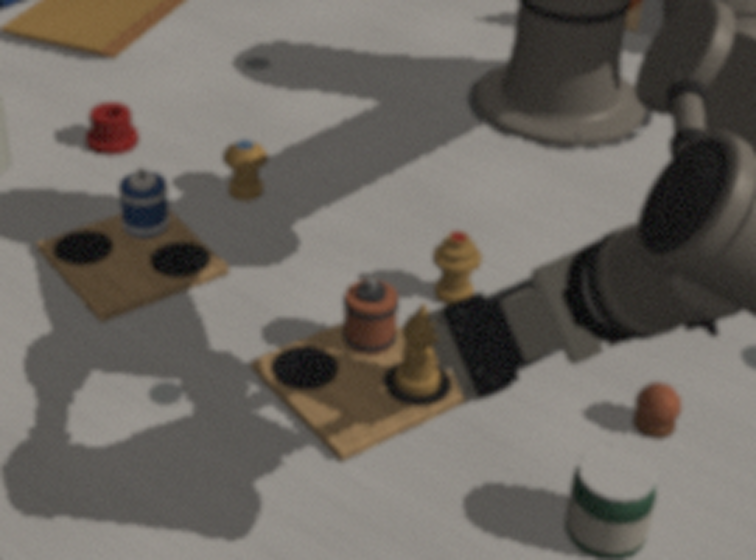

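The bud stands upright with its foot at (257,200), on the seat centre at about (256,202). Before gripping under the wide discs I need the finger profile, which I'll take from the wrist depth.

Run:
```python
from h import *
d=imaging.get_image("wrist"); o,p,R=st()
P=(cloud(d)-p)@R.as_matrix(); # tool coords
ok=(d["z_map"]>0)&(np.abs(P[...,2]+.03)<.06)&(np.abs(P[...,1])<.08)&(np.abs(P[...,0])<.05)
v,u=np.nonzero(ok); Q=P[ok]*1000
print(len(Q))
for side in (-1,1):
    S=Q[Q[:,1]*side>0]
    for z0 in range(-90,10,6):
        s=S[(S[:,2]>=z0)&(S[:,2]<z0+6)]
        if len(s): print(side,z0,len(s),"y",np.percentile(s[:,1],[0,10,50,90,100]).round(0),"x",np.percentile(s[:,0],[0,50,100]).round(0))
```

```text
24300
-1 -90 4081 y [-77. -68. -48. -11.  -0.] x [10. 28. 37.]
-1 -84 3893 y [-80. -67. -41.  -8.  -0.] x [ 5. 30. 37.]
-1 -78 1394 y [-80. -76. -54. -48. -47.] x [-2. 35. 37.]
-1 -72 441 y [-80. -79. -48. -48. -47.] x [-7.  8. 37.]
-1 -66 254 y [-49. -49. -48. -48. -47.] x [-12.  -1.   9.]
-1 -60 173 y [-49. -48. -48. -48. -48.] x [-11.  -4.   4.]
-1 -54 151 y [-60. -56. -48. -48. -46.] x [-12.  -5.  11.]
-1 -48 340 y [-63. -60. -51. -46. -45.] x [-12.  10.  11.]
-1 -42 310 y [-64. -62. -53. -46. -45.] x [ 3. 10. 11.]
-1 -36 301 y [-63. -61. -51. -46. -45.] x [-2. 10. 11.]
-1 -30 280 y [-63. -61. -50. -46. -46.] x [-5. 10. 11.]
-1 -24 260 y [-63. -60. -49. -46. -45.] x [-8. 10. 11.]
-1 -18 247 y [-62. -59. -48. -46. -45.] x [-10.  10.  11.]
-1 -12 185 y [-62. -55. -46. -46. -46.] x [-10.   8.  11.]
-1 -6 109 y [-55. -50. -46. -46. -45.] x [-10.   6.  11.]
1 -90 3870 y [ 0. 11. 48. 67. 77.] x [14. 28. 37.]
1 -84 3787 y [ 0.  8. 40. 67. 80.] x [ 8. 30. 37.]
1 -78 1307 y [47. 48. 56. 76. 80.] x [ 2. 35. 37.]
1 -72 364 y [48. 48. 48. 79. 80.] x [-3. 10. 36.]
1 -66 200 y [48. 48. 48. 49. 49.] x [-8.  1.  9.]
1 -60 166 y [48. 48. 48. 49. 49.] x [-12.  -4.   5.]
1 -54 149 y [46. 48. 48. 57. 60.] x [-12.  -5.  11.]
1 -48 346 y [45. 46. 51. 60. 63.] x [-12.  10.  11.]
1 -42 318 y [45. 46. 53. 61. 65.] x [-10.  10.  11.]
1 -36 292 y [45. 46. 51. 61. 64.] x [-1. 10. 11.]
1 -30 272 y [46. 46. 50. 60. 63.] x [-5. 10. 11.]
1 -24 277 y [45. 46. 49. 60. 63.] x [-9. 10. 11.]
1 -18 244 y [45. 46. 48. 59. 62.] x [-10.   9.  11.]
1 -12 180 y [45. 46. 47. 55. 59.] x [-10.   9.  11.]
1 -6 109 y [46. 46. 46. 50. 54.] x [-10.   5.  11.]
```

Finger inner faces are flat for about 50 mm, ±10 mm wide. A vertical grip will therefore hold the tiered and dome finials by their wide rims (49 and 52 mm), hanging stably below, with the body clearing their tops. Now raise and turn upright.

Request:
{"fn": "step_arm", "kwargs": {"deltas": [{"hand": 0, "tx": 26, "ty": 0, "tz": -26, "wx": 0, "wy": 0, "wz": 0}, {"hand": 0, "tx": 26, "ty": 0, "tz": -26, "wx": 0, "wy": 0, "wz": 0}, {"hand": 0, "tx": 0, "ty": 0, "tz": 0, "wx": -2.92, "wy": -2.88, "wz": 7.07}, {"hand": 0, "tx": 0, "ty": 0, "tz": 0, "wx": -2.92, "wy": -2.88, "wz": 7.07}, {"hand": 0, "tx": 0, "ty": 0, "tz": 0, "wx": -2.92, "wy": -2.88, "wz": 7.07}, {"hand": 0, "tx": 0, "ty": 0, "tz": 0, "wx": -2.92, "wy": -2.88, "wz": 7.07}, {"hand": 0, "tx": 0, "ty": 0, "tz": 0, "wx": -2.92, "wy": -2.88, "wz": 7.07}, {"hand": 0, "tx": 0, "ty": 0, "tz": 0, "wx": -2.92, "wy": -2.88, "wz": 7.07}]}}

```text
time_s: 11.5
position: [0.5811, 0.2772, 0.1929]
tcp_rot: [-0.237, 0.948, -0.13, -0.169]
force: [1.5, -0.1, -0.9]
gripper_width: 0.0919
```

Request:
{"fn": "step_arm", "kwargs": {"deltas": [{"hand": 0, "tx": 0, "ty": 0, "tz": 0, "wx": -2.92, "wy": -2.88, "wz": 7.07}, {"hand": 0, "tx": 0, "ty": 0, "tz": 0, "wx": -2.92, "wy": -2.88, "wz": 7.07}, {"hand": 0, "tx": 0, "ty": 0, "tz": 0, "wx": -2.92, "wy": -2.88, "wz": 7.07}, {"hand": 0, "tx": 0, "ty": 0, "tz": 0, "wx": -2.92, "wy": -2.88, "wz": 7.07}, {"hand": 0, "tx": 0, "ty": 0, "tz": 0, "wx": -2.92, "wy": -2.88, "wz": 7.07}, {"hand": 0, "tx": 0, "ty": 0, "tz": 0, "wx": -2.92, "wy": -2.88, "wz": 7.07}, {"hand": 0, "tx": 0, "ty": 0, "tz": 0, "wx": 0, "wy": 0, "wz": 0}]}}

```text
time_s: 12.2
position: [0.5796, 0.2766, 0.194]
tcp_rot: [0.129, 0.992, -0.004, -0.005]
force: [-0.5, 0.4, 1.2]
gripper_width: 0.0918
```

Run:
```python
from h import *
rep(); print(turn(Rdown(165.4)),trans([.4165,.1395,.13]))
```

```text
t 12.2 p [0.5796 0.2766 0.194 ] pinch [0.5798 0.2768 0.2128] x [-0.967  0.256  0.008] z [-0.01  -0.006 -1.   ] w 0.0918 F [-0.5  0.4  1.2] q [ 0.33  0.59  1.21 -0.    1.35 -0.98]
[-0.5  -0.46 -0.24] [ 122.  -173.8   66.4]
```

Request:
{"fn": "step_arm", "kwargs": {"deltas": [{"hand": 0, "tx": 20.4, "ty": -29, "tz": 0, "wx": -0.5, "wy": -0.5, "wz": -0.2}, {"hand": 0, "tx": 20.4, "ty": -29, "tz": 0, "wx": 0, "wy": 0, "wz": 0}, {"hand": 0, "tx": 20.4, "ty": -29, "tz": 0, "wx": 0, "wy": 0, "wz": 0}, {"hand": 0, "tx": 20.4, "ty": -29, "tz": 0, "wx": 0, "wy": 0, "wz": 0}, {"hand": 0, "tx": 20.4, "ty": -29, "tz": 0, "wx": 0, "wy": 0, "wz": 0}, {"hand": 0, "tx": 20.4, "ty": -29, "tz": 0, "wx": 0, "wy": 0, "wz": 0}, {"hand": 0, "tx": 0, "ty": 0, "tz": 30, "wx": 0, "wy": 0, "wz": 0}, {"hand": 0, "tx": 0, "ty": 0, "tz": 10, "wx": 0, "wy": 0, "wz": 0}]}}

```text
time_s: 13.0
position: [0.4179, 0.1399, 0.1526]
tcp_rot: [0.125, 0.992, -0.0, -0.001]
force: [0.1, 1.0, 0.2]
gripper_width: 0.0919
```

Run:
```python
from h import *
rep(); print(turn(Rdown(165.4)),trans([.4165,.1395,.028]))
cv2.imwrite("pics/w11.png",imaging.get_image("wrist")["frame"][:,:,::-1])
```

```text
t 13.0 p [0.4179 0.1399 0.1526] pinch [0.4179 0.14   0.1714] x [-0.969  0.248  0.002] z [-0.002 -0.    -1.   ] w 0.0919 F [0.1 1.  0.2] q [ 0.15  0.27  1.85 -0.    1.02 -1.17]
[-0.05 -0.09  0.24] [  1.   -0.7 124.7]
```

View pics/w11.png

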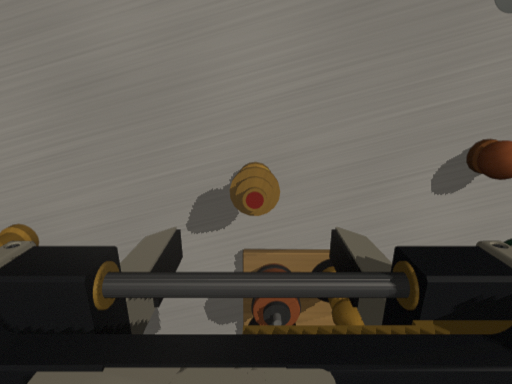

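The tiered finial is centred between the fingers, with its inlay at (255,200).

Run:
```python
from h import *
d=imaging.get_image("wrist"); print(onz(d,255,200,.072),onz(d,255,168,.01))
```

```text
[0.41721272 0.14021094 0.072     ] [0.40274574 0.14374605 0.01      ]
```

Request:
{"fn": "step_arm", "kwargs": {"deltas": [{"hand": 0, "tx": 0.5, "ty": -0.2, "tz": 30, "wx": 0, "wy": 0, "wz": 0}, {"hand": 0, "tx": 0.5, "ty": -0.2, "tz": 30, "wx": 0, "wy": 0, "wz": 0}, {"hand": 0, "tx": 0, "ty": -0.2, "tz": 30, "wx": 0, "wy": 0, "wz": 0}, {"hand": 0, "tx": 0, "ty": 0, "tz": 25, "wx": 0, "wy": 0, "wz": 0}, {"hand": 0, "tx": 0, "ty": 0, "tz": 9, "wx": 0, "wy": 0, "wz": 0}, {"hand": 0, "tx": 0, "ty": 0, "tz": 0, "wx": 0, "wy": 0, "wz": 0}]}}

```text
time_s: 13.7
position: [0.4189, 0.1408, 0.0298]
tcp_rot: [0.125, 0.992, 0.0, 0.0]
force: [0.7, -1.1, 0.9]
gripper_width: 0.092
```

Run:
```python
from h import *
rep(); print(turn(Rdown(165.4)),trans([.4165,.1395,.028]))
```

```text
t 13.7 p [0.4189 0.1408 0.0298] pinch [0.4189 0.1408 0.0486] x [-0.969  0.248 -0.001] z [ 0.001  0.    -1.   ] w 0.092 F [ 0.7 -1.1  0.9] q [ 0.15  0.48  1.98  0.    0.68 -1.17]
[0.02 0.04 0.22] [ 2.  -1.9  1.8]
```

Request:
{"fn": "step_arm", "kwargs": {"deltas": [{"hand": 0, "tx": 1.7, "ty": -0.8, "tz": 1, "wx": 0, "wy": 0, "wz": 0}, {"hand": 0.5, "tx": 0, "ty": 0, "tz": 0, "wx": 0, "wy": 0, "wz": 0}, {"hand": 1, "tx": 0, "ty": 0, "tz": 0, "wx": 0, "wy": 0, "wz": 0}, {"hand": 1, "tx": 0, "ty": 0, "tz": 0, "wx": 0, "wy": 0, "wz": 0}, {"hand": 1, "tx": 0, "ty": 0, "tz": 0, "wx": 0, "wy": 0, "wz": 0}, {"hand": 1, "tx": 0, "ty": 0, "tz": 0, "wx": 0, "wy": 0, "wz": 0}, {"hand": 1, "tx": 0, "ty": 0, "tz": 0, "wx": 0, "wy": 0, "wz": 0}, {"hand": 1, "tx": 0, "ty": 0, "tz": 0, "wx": 0, "wy": 0, "wz": 0}], "newtons": 30}}

```text
time_s: 14.5
position: [0.4171, 0.1402, 0.0296]
tcp_rot: [0.126, 0.992, 0.0, 0.002]
force: [-0.2, -1.1, 2.5]
gripper_width: 0.0474
```

Request:
{"fn": "step_arm", "kwargs": {"deltas": [{"hand": 1, "tx": 0, "ty": 0, "tz": 0, "wx": 0, "wy": 0, "wz": 0}, {"hand": 1, "tx": 0, "ty": 0, "tz": 0, "wx": 0, "wy": 0, "wz": 0}, {"hand": 1, "tx": 0, "ty": 0, "tz": 0, "wx": 0, "wy": 0, "wz": 0}]}}

```text
time_s: 14.8
position: [0.4171, 0.1402, 0.0296]
tcp_rot: [0.126, 0.992, 0.0, 0.002]
force: [0.1, -1.5, 3.5]
gripper_width: 0.0473
```

Run:
```python
from h import *
rep()
cv2.imwrite("pics/w12.png",imaging.get_image("wrist")["frame"][:,:,::-1])
```

```text
t 14.8 p [0.4171 0.1402 0.0296] pinch [0.417  0.1402 0.0484] x [-0.968  0.249 -0.003] z [ 0.003  0.001 -1.   ] w 0.0473 F [ 0.1 -1.5  3.5] q [ 0.15  0.47  1.99  0.    0.67 -1.17]
```

View pics/w12.png

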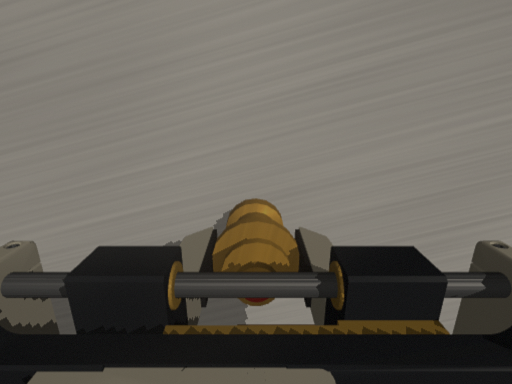

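The tiered finial is held at the rim, at (256,262) in the view and upright. Now lift.

Request:
{"fn": "step_arm", "kwargs": {"deltas": [{"hand": 1, "tx": 0, "ty": 0, "tz": -10, "wx": 0, "wy": 0, "wz": 0}, {"hand": 1, "tx": 0, "ty": 0, "tz": -20, "wx": 0, "wy": 0, "wz": 0}, {"hand": 1, "tx": 0, "ty": 0, "tz": -30, "wx": 0, "wy": 0, "wz": 0}, {"hand": 1, "tx": 0, "ty": 0, "tz": -30, "wx": 0, "wy": 0, "wz": 0}, {"hand": 1, "tx": 0, "ty": 0, "tz": -30, "wx": 0, "wy": 0, "wz": 0}, {"hand": 1, "tx": 0, "ty": 0, "tz": 0, "wx": 0, "wy": 0, "wz": 0}]}}

```text
time_s: 15.45
position: [0.4188, 0.1408, 0.1532]
tcp_rot: [0.126, 0.992, 0.002, 0.005]
force: [0.8, 0.3, -1.9]
gripper_width: 0.0469
```

Run:
```python
from h import *
rep(); print(turn(Rdown(165.4)),trans([.6147,.1097,.15]))
cv2.imwrite("pics/w13.png",imaging.get_image("wrist")["frame"][:,:,::-1])
```

```text
t 15.45 p [0.4188 0.1408 0.1532] pinch [0.4186 0.1407 0.172 ] x [-0.968  0.249 -0.01 ] z [ 0.011  0.002 -1.   ] w 0.0469 F [ 0.8  0.3 -1.9] q [ 0.15  0.27  1.86  0.    1.   -1.17]
[0.27 0.57 0.17] [-197.5   18.7    5.2]
```

View pics/w13.png

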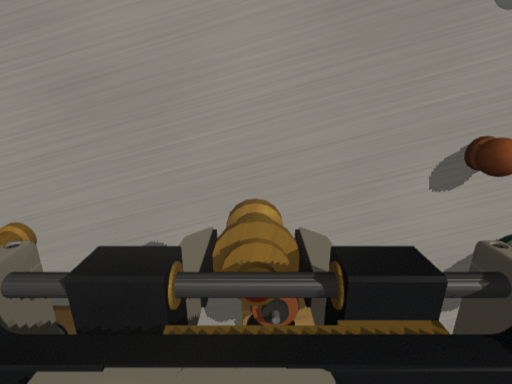

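Request:
{"fn": "step_arm", "kwargs": {"deltas": [{"hand": 1, "tx": -15, "ty": 1.5, "tz": 0, "wx": 0.3, "wy": 0.5, "wz": 0}, {"hand": 1, "tx": -30, "ty": 3, "tz": 0, "wx": 0, "wy": 0, "wz": 0}, {"hand": 1, "tx": -35, "ty": 3, "tz": 0, "wx": 0, "wy": 0, "wz": 0}, {"hand": 1, "tx": -35, "ty": 3, "tz": 0, "wx": 0, "wy": 0, "wz": 0}, {"hand": 1, "tx": -35, "ty": 3, "tz": 0, "wx": 0, "wy": 0, "wz": 0}, {"hand": 1, "tx": -30, "ty": 3, "tz": 0, "wx": 0, "wy": 0, "wz": 0}, {"hand": 1, "tx": -17, "ty": 2, "tz": 0, "wx": 0, "wy": 0, "wz": 0}, {"hand": 1, "tx": 0, "ty": 0, "tz": 0, "wx": 0, "wy": 0, "wz": 0}]}}

```text
time_s: 16.3
position: [0.6128, 0.1083, 0.1456]
tcp_rot: [0.126, 0.992, -0.002, -0.004]
force: [-0.4, 0.5, -3.3]
gripper_width: 0.0472
```

Run:
```python
from h import *
rep(); print(turn(Rdown(165.4)),trans([.6147,.1097,.0425]))
cv2.imwrite("pics/w14.png",imaging.get_image("wrist")["frame"][:,:,::-1])
d=imaging.get_image("scene")
cv2.imwrite("pics/s5.png",cv2.resize(d["frame"][100:300,150:420,::-1],None,fx=2.8,fy=2.8,interpolation=cv2.INTER_CUBIC))
```

```text
t 16.3 p [0.6128 0.1083 0.1456] pinch [0.613  0.1084 0.1644] x [-0.968  0.25   0.008] z [-0.009 -0.002 -1.   ] w 0.0472 F [-0.4  0.5 -3.3] q [ 0.05  0.59  1.34 -0.    1.21 -1.26]
[-0.27 -0.49  0.1 ] [ -2.4   2.3 103. ]
```

View pics/w14.png

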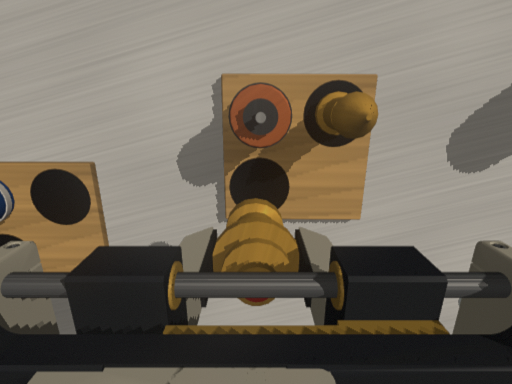

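View pics/s5.png

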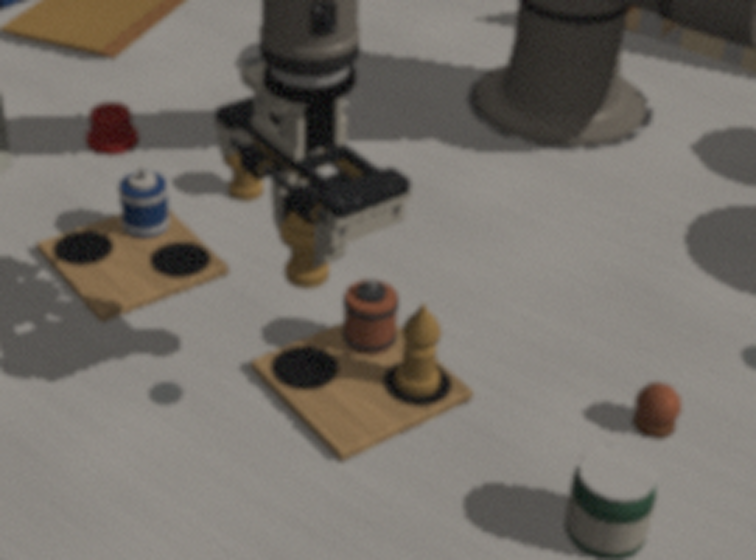

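Run:
```python
from h import *
d=imaging.get_image("wrist"); f=d["frame"].astype(int); m=(f.max(2)<60).astype(np.uint8); m[235:]=0
k,l,s,c=cv2.connectedComponentsWithStats(m)
for i in range(1,k):
    if 300<s[i,4]<6000:
        cs,_=cv2.findContours((l==i).astype(np.uint8),0,1); cc=max(cs,key=len); h=cv2.convexHull(cc)
        e=cv2.fitEllipse(h); print(s[i],onz(d,*c[i],.012).round(4),onz(d,*e[0],.012).round(4))
print(onz(d,260,187.5,.012))
```

```text
[ 304   84   57   65 1339] [0.5605 0.1937 0.012 ] [0.5621 0.203  0.012 ]
[244 106  33  32 520] [0.5507 0.1286 0.012 ] [0.547  0.1298 0.012 ]
[ 230  160   59   50 2041] [0.6098 0.1133 0.012 ] [0.615  0.1114 0.012 ]
[  32  172   59   54 2477] [ 0.5727 -0.0997  0.012 ] [ 0.5727 -0.0997  0.012 ]
[0.61467761 0.11259367 0.012     ]
```

Request:
{"fn": "step_arm", "kwargs": {"deltas": [{"hand": 1, "tx": -1, "ty": 1, "tz": 20, "wx": -0.2, "wy": -0.4, "wz": 0}, {"hand": 1, "tx": -1, "ty": 1, "tz": 25, "wx": 0, "wy": 0, "wz": 0}, {"hand": 1, "tx": 0, "ty": 0.5, "tz": 25, "wx": 0, "wy": 0, "wz": 0}, {"hand": 1, "tx": 0, "ty": 0, "tz": 18, "wx": 0, "wy": 0, "wz": 0}, {"hand": 1, "tx": 0, "ty": 0, "tz": 7, "wx": 0, "wy": 0, "wz": 0}, {"hand": 1, "tx": 0, "ty": 0, "tz": 0, "wx": 0, "wy": 0, "wz": 0}, {"hand": 1, "tx": 0, "ty": 0, "tz": 0, "wx": 0, "wy": 0, "wz": 0}]}}

```text
time_s: 17.15
position: [0.6149, 0.111, 0.0545]
tcp_rot: [0.126, 0.992, -0.0, 0.001]
force: [-0.1, 0.2, -1.8]
gripper_width: 0.0476
```

Run:
```python
from h import *
rep(); print(turn(Rdown(165.4)),trans([.6147,.1107,.0418]))
cv2.imwrite("pics/w15.png",imaging.get_image("wrist")["frame"][:,:,::-1])
```

```text
t 17.15 p [0.6149 0.111  0.0545] pinch [0.6148 0.111  0.0733] x [-0.968  0.249 -0.003] z [ 0.003 -0.    -1.   ] w 0.0476 F [-0.1  0.2 -1.8] q [ 0.06  0.69  1.44 -0.    1.01 -1.26]
[0.01 0.15 0.17] [ 0.1 -0.3 12.7]
```

View pics/w15.png

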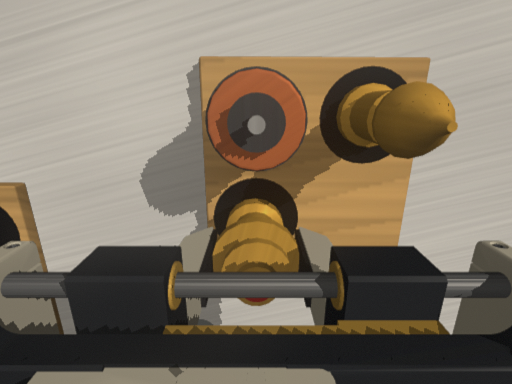

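The seat at (256,215) is centred under the finial. Bud and drum are clear. I'll lower to contact.

Request:
{"fn": "step_arm", "kwargs": {"deltas": [{"hand": 1, "tx": 0, "ty": 0, "tz": 7, "wx": 0, "wy": 0, "wz": 0}, {"hand": 1, "tx": 0, "ty": 0, "tz": 4.5, "wx": 0, "wy": 0, "wz": 0}, {"hand": 1, "tx": 0, "ty": 0, "tz": 0.6, "wx": 0, "wy": 0, "wz": 0}, {"hand": 1, "tx": 0, "ty": 0, "tz": 0, "wx": 0, "wy": 0, "wz": 0}, {"hand": 1, "tx": 0, "ty": 0, "tz": 0, "wx": 0, "wy": 0, "wz": 0}]}}

```text
time_s: 17.7
position: [0.6148, 0.1108, 0.0417]
tcp_rot: [0.126, 0.992, -0.0, 0.001]
force: [0.2, -0.5, 2.2]
gripper_width: 0.0472
```

Run:
```python
from h import *
rep()
```

```text
t 17.7 p [0.6148 0.1108 0.0417] pinch [0.6148 0.1108 0.0605] x [-0.968  0.249 -0.002] z [ 0.002 -0.001 -1.   ] w 0.0472 F [ 0.2 -0.5  2.2] q [ 0.06  0.71  1.45 -0.    0.98 -1.26]
```

Contact (+2 N). Open and rise.

Request:
{"fn": "step_arm", "kwargs": {"deltas": [{"hand": 0.3, "tx": 0, "ty": 0, "tz": 0, "wx": 0, "wy": 0, "wz": 0}, {"hand": 0.2, "tx": 0, "ty": 0, "tz": 0, "wx": 0, "wy": 0, "wz": 0}, {"hand": 0.2, "tx": 0, "ty": 0, "tz": 0, "wx": 0, "wy": 0, "wz": 0}, {"hand": 0.2, "tx": 0, "ty": 0, "tz": 0, "wx": 0, "wy": 0, "wz": 0}, {"hand": 0.2, "tx": 0, "ty": 0, "tz": -5, "wx": 0, "wy": 0, "wz": 0}, {"hand": 0.2, "tx": 0, "ty": 0, "tz": -30, "wx": 0, "wy": 0, "wz": 0}, {"hand": 0.1, "tx": 0, "ty": 0, "tz": -45, "wx": 0, "wy": 0, "wz": 0}, {"hand": 0, "tx": 0, "ty": 0, "tz": -45, "wx": 0, "wy": 0, "wz": 0}]}}

```text
time_s: 18.5
position: [0.614, 0.1109, 0.1677]
tcp_rot: [0.126, 0.992, -0.0, -0.0]
force: [1.0, 0.4, -1.1]
gripper_width: 0.085
```

Run:
```python
from h import *
rep(); print(trans([.447,-.347,.17]))
cv2.imwrite("pics/w16.png",imaging.get_image("wrist")["frame"][:,:,::-1])
```

```text
t 18.5 p [0.614  0.1109 0.1677] pinch [0.614  0.1109 0.1865] x [-0.968  0.249 -0.   ] z [-0.    -0.001 -1.   ] w 0.085 F [ 1.   0.4 -1.1] q [ 0.06  0.57  1.32 -0.    1.25 -1.26]
[  47.5 -485.    -2. ]
```

View pics/w16.png

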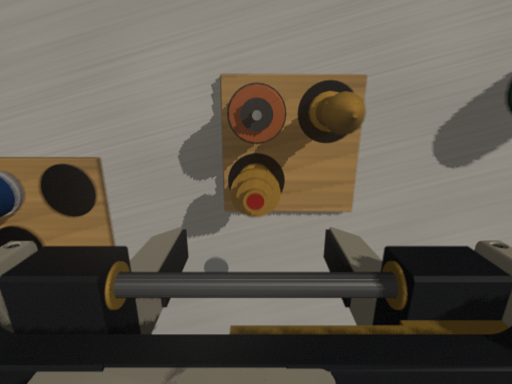

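The tiered finial sits centred on its seat: inlay (255,201), seat (256,180). Next is the red hub. I'll turn first and then traverse.

Request:
{"fn": "step_arm", "kwargs": {"deltas": [{"hand": 0, "tx": 0, "ty": 0, "tz": -10, "wx": 0, "wy": 0, "wz": 8.15}, {"hand": 0, "tx": 0, "ty": 0, "tz": 0, "wx": 0, "wy": 0, "wz": 8.15}, {"hand": 0, "tx": 0, "ty": 0, "tz": 0, "wx": 0, "wy": 0, "wz": 8.15}, {"hand": 0, "tx": 0, "ty": 0, "tz": 0, "wx": 0, "wy": 0, "wz": 8.15}, {"hand": 0, "tx": 0, "ty": 0, "tz": 0, "wx": 0, "wy": 0, "wz": 8.15}, {"hand": 0, "tx": 0, "ty": 0, "tz": 0, "wx": 0, "wy": 0, "wz": 8.15}, {"hand": 0, "tx": 0, "ty": 0, "tz": 0, "wx": 0, "wy": 0, "wz": 8.15}, {"hand": 0, "tx": 0, "ty": 0, "tz": 0, "wx": 0, "wy": 0, "wz": 8.15}]}}

```text
time_s: 19.35
position: [0.6144, 0.1109, 0.1766]
tcp_rot: [0.643, 0.766, 0.0, 0.001]
force: [-0.4, 0.2, -0.4]
gripper_width: 0.0919
```

Request:
{"fn": "step_arm", "kwargs": {"deltas": [{"hand": 0, "tx": 0, "ty": 0, "tz": 0, "wx": 0, "wy": 0, "wz": 8.15}, {"hand": 0, "tx": 0, "ty": 0, "tz": 0, "wx": 0, "wy": 0, "wz": 8.15}, {"hand": 0, "tx": 0, "ty": 0, "tz": 0, "wx": 0, "wy": 0, "wz": 8.15}, {"hand": 0, "tx": 0, "ty": 0, "tz": 0, "wx": 0, "wy": 0, "wz": 0}]}}

```text
time_s: 19.75
position: [0.6145, 0.1109, 0.1765]
tcp_rot: [0.789, 0.615, 0.0, 0.001]
force: [-0.8, -0.0, 0.3]
gripper_width: 0.0919
```

Run:
```python
from h import *
rep(); print(turn(Rdown(75.6)),trans([.447,-.347,.17]))
```

```text
t 19.75 p [0.6145 0.1109 0.1765] pinch [0.6144 0.1109 0.1953] x [ 0.245  0.97  -0.   ] z [ 0.002 -0.001 -1.   ] w 0.0919 F [-0.8 -0.   0.3] q [ 0.06  0.56  1.31 -0.    1.27  0.3 ]
[0.09 0.01 0.23] [-485.   -50.3    6.5]
```

Request:
{"fn": "step_arm", "kwargs": {"deltas": [{"hand": 0, "tx": -44, "ty": -4.6, "tz": 0, "wx": 0, "wy": 0, "wz": 0}, {"hand": 0, "tx": -44, "ty": -4.6, "tz": 0, "wx": 0, "wy": 0, "wz": 0}, {"hand": 0, "tx": -44, "ty": -4.6, "tz": 0, "wx": 0, "wy": 0, "wz": 0}, {"hand": 0, "tx": -44, "ty": -4.6, "tz": 0, "wx": 0, "wy": 0, "wz": 0}, {"hand": 0, "tx": -44, "ty": -4.6, "tz": 0, "wx": 0, "wy": 0, "wz": 0}, {"hand": 0, "tx": -44, "ty": -4.6, "tz": 0, "wx": 0, "wy": 0, "wz": 0}, {"hand": 0, "tx": -44, "ty": -4.6, "tz": 0, "wx": 0, "wy": 0, "wz": 0}, {"hand": 0, "tx": -44, "ty": -4.6, "tz": 0, "wx": 0, "wy": 0, "wz": 0}]}}

```text
time_s: 20.55
position: [0.4922, -0.2231, 0.1768]
tcp_rot: [0.787, 0.617, 0.0, 0.001]
force: [0.1, -0.3, -0.9]
gripper_width: 0.0921
```

Request:
{"fn": "step_arm", "kwargs": {"deltas": [{"hand": 0, "tx": -44, "ty": -4.6, "tz": 0, "wx": 0, "wy": 0, "wz": 0}, {"hand": 0, "tx": -44, "ty": -4.6, "tz": 0, "wx": 0, "wy": 0, "wz": 0}, {"hand": 0, "tx": -44, "ty": -4.6, "tz": 0, "wx": 0, "wy": 0, "wz": 0}, {"hand": 0, "tx": 0, "ty": 0, "tz": 30, "wx": 0, "wy": 0, "wz": 0}, {"hand": 0, "tx": 0, "ty": 0, "tz": 0, "wx": 0, "wy": 0, "wz": 0}, {"hand": 0, "tx": 0, "ty": 0, "tz": 0, "wx": 0, "wy": 0, "wz": 0}]}}

```text
time_s: 21.15
position: [0.4474, -0.3456, 0.1464]
tcp_rot: [0.788, 0.616, 0.0, -0.0]
force: [-0.2, 0.6, -0.1]
gripper_width: 0.0918
```

Run:
```python
from h import *
rep(); print(turn(Rdown(75.6)),trans([.447,-.347,.017]))
d=imaging.get_image("wrist"); f=d["frame"].astype(int)
cv2.imwrite("pics/w17.png",d["frame"][:,:,::-1])
P=cloud(d); m=((f[...,0]>2.2*f[...,1])&(f[...,0]>50)&(P[...,2]>.03)&(P[...,2]<.06)).astype(np.uint8)
cs,_=cv2.findContours(m,0,1); c=max(cs,key=cv2.contourArea); e=cv2.minEnclosingCircle(c); print(e,onz(d,*e[0],.042))
```

```text
t 21.15 p [ 0.4474 -0.3456  0.1464] pinch [ 0.4474 -0.3456  0.1652] x [0.241 0.97  0.001] z [ 0.     0.001 -1.   ] w 0.0918 F [-0.2  0.6 -0.1] q [-0.79  0.49  1.53  0.    1.13 -0.55]
[ 0.   -0.04  0.44] [-1.500e+00 -1.000e-01  1.294e+02]
((256.9420166015625, 192.21255493164062), 25.397424697875977) [ 0.44846183 -0.34562583  0.042     ]
```

View pics/w17.png

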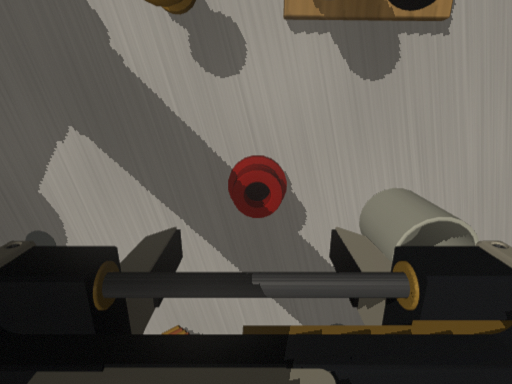

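The hub is centred at (257,187) between the fingers. The mug at (415,230) is clear of the descent.

Request:
{"fn": "step_arm", "kwargs": {"deltas": [{"hand": 0, "tx": -0.3, "ty": 0.1, "tz": 30, "wx": 0, "wy": 0, "wz": 0}, {"hand": 0, "tx": -0.3, "ty": 0.1, "tz": 35, "wx": 0, "wy": 0, "wz": 0}, {"hand": 0, "tx": 0, "ty": 0.2, "tz": 35, "wx": 0, "wy": 0, "wz": 0}, {"hand": 0, "tx": 0, "ty": 0, "tz": 20, "wx": 0, "wy": 0, "wz": 0}, {"hand": 0, "tx": 0, "ty": 0, "tz": 8, "wx": 0, "wy": 0, "wz": 0}, {"hand": 0, "tx": 0, "ty": 0, "tz": 0, "wx": 0, "wy": 0, "wz": 0}]}}

```text
time_s: 21.8
position: [0.4485, -0.3464, 0.0187]
tcp_rot: [0.788, 0.616, 0.0, 0.0]
force: [0.9, -1.2, 0.1]
gripper_width: 0.0914
```

Run:
```python
from h import *
rep(); print(trans([.448,-.346,.017]))
```

```text
t 21.8 p [ 0.4485 -0.3464  0.0187] pinch [ 0.4485 -0.3464  0.0375] x [ 0.242  0.97  -0.   ] z [ 0.001 -0.    -1.   ] w 0.0914 F [ 0.9 -1.2  0.1] q [-0.79  0.66  1.64  0.    0.84 -0.55]
[ 0.3 -0.6  1.7]
```

Request:
{"fn": "step_arm", "kwargs": {"deltas": [{"hand": 0.4, "tx": 0, "ty": 0, "tz": 1, "wx": 0, "wy": 0, "wz": 0}, {"hand": 1, "tx": 0, "ty": 0, "tz": 0, "wx": 0, "wy": 0, "wz": 0}, {"hand": 1, "tx": 0, "ty": 0, "tz": 0, "wx": 0, "wy": 0, "wz": 0}, {"hand": 1, "tx": 0, "ty": 0, "tz": 0, "wx": 0, "wy": 0, "wz": 0}, {"hand": 1, "tx": 0, "ty": 0, "tz": 0, "wx": 0, "wy": 0, "wz": 0}, {"hand": 1, "tx": 0, "ty": 0, "tz": 0, "wx": 0, "wy": 0, "wz": 0}, {"hand": 1, "tx": 0, "ty": 0, "tz": 0, "wx": 0, "wy": 0, "wz": 0}, {"hand": 1, "tx": 0, "ty": 0, "tz": 0, "wx": 0, "wy": 0, "wz": 0}], "newtons": 25}}

```text
time_s: 22.6
position: [0.448, -0.3471, 0.0177]
tcp_rot: [0.789, 0.615, 0.0, 0.001]
force: [0.3, -0.1, 3.0]
gripper_width: 0.0499
```

Request:
{"fn": "step_arm", "kwargs": {"deltas": [{"hand": 1, "tx": 0, "ty": 0, "tz": 0, "wx": 0, "wy": 0, "wz": 0}, {"hand": 1, "tx": 0, "ty": 0, "tz": -10, "wx": 0, "wy": 0, "wz": 0}, {"hand": 1, "tx": 0, "ty": 0, "tz": -25, "wx": 0, "wy": 0, "wz": 0}, {"hand": 1, "tx": 0, "ty": 0, "tz": -30, "wx": 0, "wy": 0, "wz": 0}, {"hand": 1, "tx": 0, "ty": 0, "tz": -40, "wx": 0, "wy": 0, "wz": 0}, {"hand": 1, "tx": 0, "ty": 0, "tz": 0, "wx": 0, "wy": 0, "wz": 0}]}}

```text
time_s: 23.2
position: [0.45, -0.349, 0.1281]
tcp_rot: [0.788, 0.615, 0.001, 0.006]
force: [-0.4, -0.3, -0.9]
gripper_width: 0.05
```

Run:
```python
from h import *
rep(); print(trans([.5724,-.1,.13]),turn(Rdown(75.6)))
d=imaging.get_image("wrist")
cv2.imwrite("pics/w18.png",d["frame"][:,:,::-1])
```

```text
t 23.2 p [ 0.45   -0.349   0.1281] pinch [ 0.4498 -0.3489  0.1469] x [ 0.243  0.97  -0.005] z [ 0.008 -0.008 -1.   ] w 0.05 F [-0.4 -0.3 -0.9] q [-0.79  0.51  1.55  0.    1.07 -0.55]
[271.3  58.1  -2.8] [0.56 0.31 0.31]
```

View pics/w18.png

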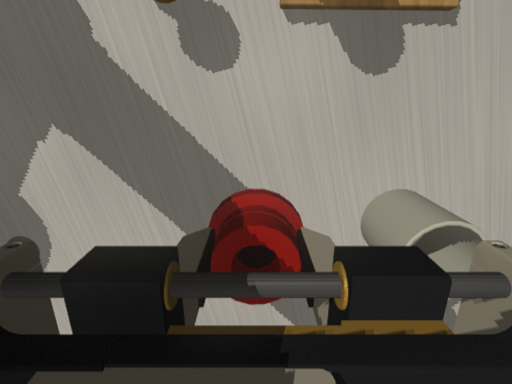

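The hub is held level at (256,245). Traverse to the left blue seat.

Request:
{"fn": "step_arm", "kwargs": {"deltas": [{"hand": 1, "tx": 20, "ty": 4, "tz": -2, "wx": 0.5, "wy": 0.3, "wz": 0.3}, {"hand": 1, "tx": 38, "ty": 8, "tz": 0, "wx": 0, "wy": 0, "wz": 0}, {"hand": 1, "tx": 45, "ty": 9.5, "tz": 0, "wx": 0, "wy": 0, "wz": 0}, {"hand": 1, "tx": 45, "ty": 9.5, "tz": 0, "wx": 0, "wy": 0, "wz": 0}, {"hand": 1, "tx": 45, "ty": 9.5, "tz": 0, "wx": 0, "wy": 0, "wz": 0}, {"hand": 1, "tx": 45, "ty": 9.5, "tz": 0, "wx": 0, "wy": 0, "wz": 0}, {"hand": 1, "tx": 33, "ty": 8, "tz": 0, "wx": 0, "wy": 0, "wz": 0}, {"hand": 1, "tx": 0, "ty": 0, "tz": 0, "wx": 0, "wy": 0, "wz": 0}]}}

```text
time_s: 24.05
position: [0.5718, -0.0945, 0.1239]
tcp_rot: [0.789, 0.615, -0.001, -0.006]
force: [0.2, -1.0, -2.4]
gripper_width: 0.0496
```

Run:
```python
from h import *
rep(); print(trans([.5724,-.1,.0297]),turn(Rdown(75.6)))
d=imaging.get_image("wrist")
cv2.imwrite("pics/w19.png",d["frame"][:,:,::-1])
```

```text
t 24.05 p [ 0.5718 -0.0945  0.1239] pinch [ 0.572  -0.0947  0.1427] x [0.244 0.97  0.006] z [-0.008  0.008 -1.   ] w 0.0496 F [ 0.2 -1.  -2.4] q [-0.3   0.54  1.5   0.01  1.11 -0.06]
[-5.8  2.8 94.1] [-0.56 -0.36  0.28]
```

View pics/w19.png

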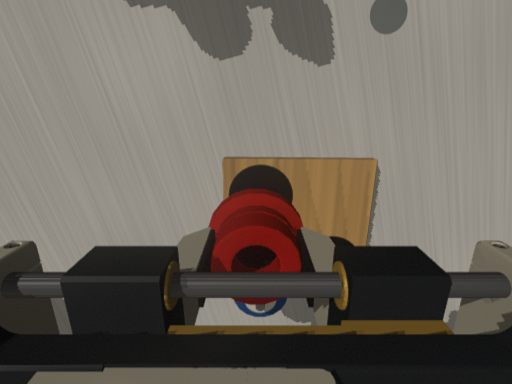

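Request:
{"fn": "step_arm", "kwargs": {"deltas": [{"hand": 1, "tx": -3, "ty": 1.5, "tz": 15, "wx": -0.5, "wy": -0.3, "wz": 0.2}, {"hand": 1, "tx": -2.5, "ty": 1.3, "tz": 25, "wx": 0, "wy": 0, "wz": 0}, {"hand": 1, "tx": 0, "ty": 0, "tz": 25, "wx": 0, "wy": 0, "wz": 0}, {"hand": 1, "tx": 0, "ty": 0, "tz": 14, "wx": 0, "wy": 0, "wz": 0}, {"hand": 1, "tx": 0, "ty": 0, "tz": 0, "wx": 0, "wy": 0, "wz": 0}, {"hand": 1, "tx": 0, "ty": 0, "tz": 0, "wx": 0, "wy": 0, "wz": 0}]}}

```text
time_s: 24.7
position: [0.5726, -0.1054, 0.0465]
tcp_rot: [0.791, 0.611, 0.0, 0.001]
force: [0.3, 1.1, -1.5]
gripper_width: 0.05
```

Run:
```python
from h import *
rep(); print(trans([.5724,-.1,.0297]),turn(Rdown(75.6)))
d=imaging.get_image("wrist")
cv2.imwrite("pics/w20.png",d["frame"][:,:,::-1])
s=imaging.get_image("scene")
cv2.imwrite("pics/s6.png",cv2.resize(s["frame"][130:260,130:330,::-1],None,fx=3.8,fy=3.8,interpolation=cv2.INTER_CUBIC))
```

```text
t 24.7 p [ 0.5726 -0.1054  0.0465] pinch [ 0.5725 -0.1054  0.0653] x [ 0.253  0.968 -0.   ] z [ 0.001 -0.001 -1.   ] w 0.05 F [ 0.3  1.1 -1.5] q [-0.31  0.64  1.58 -0.    0.93 -0.06]
[ 5.2 -1.5 16.8] [ 0.07  0.02 -0.24]
```

View pics/w20.png

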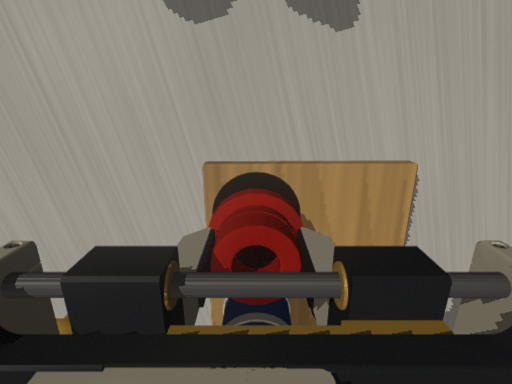

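View pics/s6.png

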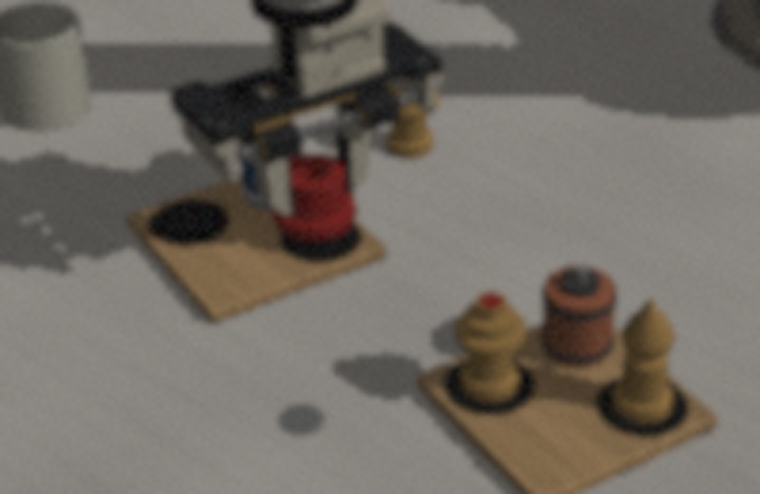

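Run:
```python
from h import *
d=imaging.get_image("wrist"); f=d["frame"].astype(int).max(2)
print([ (u,np.argmax(f[165:,u]<60)+165) for u in range(240,275,5)])
r=f[195,200:320]; k=np.nonzero(r<60)[0]+200; print(k.min(),k.max())
x=np.array([.25,.968,0]); e=onz(d,256,172.5,.012); print("edge",e,"centre",e-.032*x)
```

```text
[(240, np.int64(175)), (245, np.int64(174)), (250, np.int64(173)), (255, np.int64(173)), (260, np.int64(173)), (265, np.int64(174)), (270, np.int64(175))]
217 293
edge [ 0.58274034 -0.06996152  0.012     ] centre [ 0.57474034 -0.10093752  0.012     ]
```

Request:
{"fn": "step_arm", "kwargs": {"deltas": [{"hand": 1, "tx": 2.5, "ty": -0.5, "tz": 3, "wx": 0, "wy": 0, "wz": 0}, {"hand": 1, "tx": 2.5, "ty": -0.4, "tz": 6, "wx": 0, "wy": 0, "wz": 0}, {"hand": 1, "tx": 0, "ty": 0, "tz": 6, "wx": 0, "wy": 0, "wz": 0}, {"hand": 1, "tx": 0, "ty": 0, "tz": 1, "wx": 0, "wy": 0, "wz": 0}, {"hand": 1, "tx": 0, "ty": 0, "tz": 0, "wx": 0, "wy": 0, "wz": 0}, {"hand": 1, "tx": 0, "ty": 0, "tz": 0, "wx": 0, "wy": 0, "wz": 0}]}}

```text
time_s: 25.45
position: [0.573, -0.0998, 0.0301]
tcp_rot: [0.791, 0.612, 0.0, 0.001]
force: [-0.2, -0.8, -2.4]
gripper_width: 0.0498
```

Run:
```python
from h import *
rep(); print(trans([.573,-.1003,.0297]))
```

```text
t 25.45 p [ 0.573  -0.0998  0.0301] pinch [ 0.573  -0.0998  0.0489] x [ 0.252  0.968 -0.   ] z [ 0.001 -0.001 -1.   ] w 0.0498 F [-0.2 -0.8 -2.4] q [-0.3   0.66  1.59 -0.    0.89 -0.05]
[-0.5  0.2  0.4]
```

Request:
{"fn": "step_arm", "kwargs": {"deltas": [{"hand": 1, "tx": -0.4, "ty": 0, "tz": 0.7, "wx": 0, "wy": 0, "wz": 0}, {"hand": 1, "tx": 0, "ty": 0, "tz": 0.3, "wx": 0, "wy": 0, "wz": 0}, {"hand": 1, "tx": 0, "ty": 0, "tz": 0, "wx": 0, "wy": 0, "wz": 0}]}}

```text
time_s: 25.75
position: [0.573, -0.1002, 0.0297]
tcp_rot: [0.791, 0.612, 0.0, 0.001]
force: [-1.0, 0.9, 3.3]
gripper_width: 0.0499
```

Contact. Release and rise.

Request:
{"fn": "step_arm", "kwargs": {"deltas": [{"hand": 0.3, "tx": 0, "ty": 0, "tz": 0, "wx": 0, "wy": 0, "wz": 0}, {"hand": 0.1, "tx": 0, "ty": 0, "tz": 0, "wx": 0, "wy": 0, "wz": 0}, {"hand": 0.1, "tx": 0, "ty": 0, "tz": 0, "wx": 0, "wy": 0, "wz": 0}, {"hand": 0.1, "tx": 0, "ty": 0, "tz": 0, "wx": 0, "wy": 0, "wz": 0}, {"hand": 0.1, "tx": 0, "ty": 0, "tz": -5, "wx": 0, "wy": 0, "wz": 0}, {"hand": 0, "tx": 0, "ty": 0, "tz": -30, "wx": 0, "wy": 0, "wz": 0}, {"hand": 0, "tx": 0, "ty": 0, "tz": -45, "wx": 0, "wy": 0, "wz": 0}, {"hand": 0, "tx": 0, "ty": 0, "tz": -45, "wx": 0, "wy": 0, "wz": 0}]}}

```text
time_s: 26.55
position: [0.5723, -0.0999, 0.1556]
tcp_rot: [0.791, 0.612, -0.0, 0.0]
force: [1.0, -1.4, 0.3]
gripper_width: 0.0913
```

Run:
```python
from h import *
rep(); print(turn(Rdown(165.6)))
d=imaging.get_image("wrist")
cv2.imwrite("pics/w21.png",d["frame"][:,:,::-1])
```

```text
t 26.55 p [ 0.5723 -0.0999  0.1556] pinch [ 0.5723 -0.0999  0.1744] x [ 0.252  0.968 -0.   ] z [-0. -0. -1.] w 0.0913 F [ 1.  -1.4  0.3] q [-0.3   0.51  1.47 -0.    1.17 -0.05]
[-1.00e-02  1.00e-02 -9.02e+01]
```

View pics/w21.png

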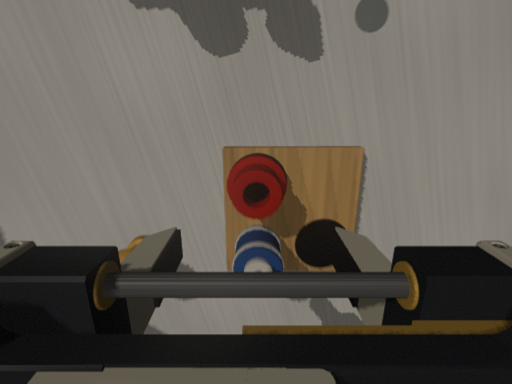

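The hub is on its seat at (256,185), bore at (258,192). Turn back for the dome.

Request:
{"fn": "step_arm", "kwargs": {"deltas": [{"hand": 0, "tx": 0, "ty": 0, "tz": -10, "wx": 0, "wy": 0, "wz": -8.2}, {"hand": 0, "tx": 0, "ty": 0, "tz": -10, "wx": 0, "wy": 0, "wz": -8.2}, {"hand": 0, "tx": 0, "ty": 0, "tz": 0, "wx": 0, "wy": 0, "wz": -8.2}, {"hand": 0, "tx": 0, "ty": 0, "tz": 0, "wx": 0, "wy": 0, "wz": -8.2}, {"hand": 0, "tx": 0, "ty": 0, "tz": 0, "wx": 0, "wy": 0, "wz": -8.2}, {"hand": 0, "tx": 0, "ty": 0, "tz": 0, "wx": 0, "wy": 0, "wz": -8.2}, {"hand": 0, "tx": 0, "ty": 0, "tz": 0, "wx": 0, "wy": 0, "wz": -8.2}, {"hand": 0, "tx": 0, "ty": 0, "tz": 0, "wx": 0, "wy": 0, "wz": -8.2}]}}

```text
time_s: 27.4
position: [0.5727, -0.1, 0.1744]
tcp_rot: [0.331, 0.944, -0.0, 0.001]
force: [0.8, -0.9, 0.0]
gripper_width: 0.092
```

Request:
{"fn": "step_arm", "kwargs": {"deltas": [{"hand": 0, "tx": 0, "ty": 0, "tz": 0, "wx": 0, "wy": 0, "wz": -8.2}, {"hand": 0, "tx": 0, "ty": 0, "tz": 0, "wx": 0, "wy": 0, "wz": -8.2}, {"hand": 0, "tx": 0, "ty": 0, "tz": 0, "wx": 0, "wy": 0, "wz": -8.2}, {"hand": 0, "tx": 0, "ty": 0, "tz": 0, "wx": 0, "wy": 0, "wz": 0}]}}

```text
time_s: 27.8
position: [0.5727, -0.1, 0.1744]
tcp_rot: [0.125, 0.992, -0.0, 0.001]
force: [0.5, -0.6, -0.8]
gripper_width: 0.0919
```

Run:
```python
from h import *
rep(); print(turn(Rdown(165.6)),trans([.418,-.1545,.13]))
```

```text
t 27.8 p [ 0.5727 -0.1     0.1744] pinch [ 0.5727 -0.1     0.1932] x [-0.969  0.247 -0.002] z [ 0.001 -0.001 -1.   ] w 0.0919 F [ 0.5 -0.6 -0.8] q [-0.3   0.49  1.44 -0.    1.21 -1.63]
[-0.02  0.09  0.08] [136.5 -91.   44.2]
```

Request:
{"fn": "step_arm", "kwargs": {"deltas": [{"hand": 0, "tx": 34, "ty": -22.8, "tz": 0, "wx": 0, "wy": 0, "wz": 0}, {"hand": 0, "tx": 34, "ty": -22.8, "tz": 0, "wx": 0, "wy": 0, "wz": 0}, {"hand": 0, "tx": 34, "ty": -22.8, "tz": 0, "wx": 0, "wy": 0, "wz": 0}, {"hand": 0, "tx": 34, "ty": -22.8, "tz": 0, "wx": 0, "wy": 0, "wz": 0}, {"hand": 0, "tx": 0, "ty": 0, "tz": 25, "wx": 0, "wy": 0, "wz": 0}, {"hand": 0, "tx": 0, "ty": 0, "tz": 0, "wx": 0, "wy": 0, "wz": 0}]}}

```text
time_s: 28.4
position: [0.4165, -0.1542, 0.1478]
tcp_rot: [0.128, 0.992, 0.0, -0.001]
force: [-0.4, -1.0, 1.0]
gripper_width: 0.0917
```

Run:
```python
from h import *
rep()
d=imaging.get_image("wrist"); f=d["frame"].astype(int); P=cloud(d)
cv2.imwrite("pics/w22.png",d["frame"][:,:,::-1])
m=(f[...,2]>f[...,0]+5)&(P[...,2]>.05)&(P[...,2]<.075)&(abs(P[...,0]-.418)<.03)&(abs(P[...,1]+.155)<.03)
v,u=np.nonzero(m); c=onz(d,u.mean(),v.mean(),.0615); print(len(u),u.mean(),v.mean(),c,trans([c[0],c[1],.030]))
```

```text
t 28.4 p [ 0.4165 -0.1542  0.1478] pinch [ 0.4165 -0.1543  0.1666] x [-0.967  0.254  0.002] z [-0.002  0.001 -1.   ] w 0.0917 F [-0.4 -1.   1. ] q [-0.53  0.29  1.85  0.    1.01 -1.84]
341 258.1290322580645 201.47507331378299 [ 0.42005587 -0.15232428  0.0615    ] [ -1.8   2.6 118.8]
```

View pics/w22.png

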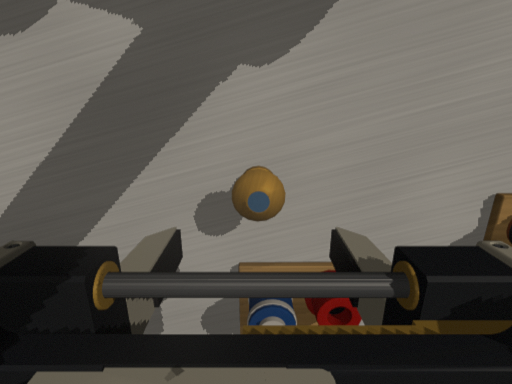

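The dome is at (258,200), nearly centred. Descend with a small shift.

Request:
{"fn": "step_arm", "kwargs": {"deltas": [{"hand": 0, "tx": -1.5, "ty": 2.4, "tz": 25, "wx": 0, "wy": 0, "wz": 0}, {"hand": 0, "tx": 0, "ty": 0, "tz": 30, "wx": 0, "wy": 0, "wz": 0}, {"hand": 0, "tx": 0, "ty": 0, "tz": 30, "wx": 0, "wy": 0, "wz": 0}, {"hand": 0, "tx": 0, "ty": 0, "tz": 24, "wx": 0, "wy": 0, "wz": 0}, {"hand": 0, "tx": 0, "ty": 0, "tz": 9, "wx": 0, "wy": 0, "wz": 0}, {"hand": 0, "tx": 0, "ty": 0, "tz": 0, "wx": 0, "wy": 0, "wz": 0}]}}

```text
time_s: 29.05
position: [0.4209, -0.1524, 0.0307]
tcp_rot: [0.125, 0.992, 0.0, -0.0]
force: [-0.2, -0.8, 0.4]
gripper_width: 0.092
```

Run:
```python
from h import *
rep(); print(trans([.4197,-.153,.03]))
```

```text
t 29.05 p [ 0.4209 -0.1524  0.0307] pinch [ 0.4209 -0.1524  0.0495] x [-0.969  0.249  0.   ] z [-0.  0. -1.] w 0.092 F [-0.2 -0.8  0.4] q [-0.52  0.48  1.97  0.    0.69 -1.84]
[ 1.  -0.9  0.7]
```

Request:
{"fn": "step_arm", "kwargs": {"deltas": [{"hand": 0.4, "tx": 1, "ty": -0.5, "tz": 0, "wx": 0, "wy": 0, "wz": 0}, {"hand": 1, "tx": 0, "ty": 0, "tz": 0, "wx": 0, "wy": 0, "wz": 0}, {"hand": 1, "tx": 0, "ty": 0, "tz": 0, "wx": 0, "wy": 0, "wz": 0}, {"hand": 1, "tx": 0, "ty": 0, "tz": 0, "wx": 0, "wy": 0, "wz": 0}, {"hand": 1, "tx": 0, "ty": 0, "tz": 0, "wx": 0, "wy": 0, "wz": 0}, {"hand": 1, "tx": 0, "ty": 0, "tz": 0, "wx": 0, "wy": 0, "wz": 0}, {"hand": 1, "tx": 0, "ty": 0, "tz": 0, "wx": 0, "wy": 0, "wz": 0}, {"hand": 1, "tx": 0, "ty": 0, "tz": 0, "wx": 0, "wy": 0, "wz": 0}], "newtons": 35}}

```text
time_s: 29.85
position: [0.4196, -0.1529, 0.0313]
tcp_rot: [0.125, 0.992, -0.0, 0.001]
force: [-0.2, 1.5, 3.8]
gripper_width: 0.0501
```

Run:
```python
from h import *
rep()
cv2.imwrite("pics/w23.png",imaging.get_image("wrist")["frame"][:,:,::-1])
```

```text
t 29.85 p [ 0.4196 -0.1529  0.0313] pinch [ 0.4196 -0.1529  0.0501] x [-0.969  0.249 -0.002] z [ 0.002 -0.001 -1.   ] w 0.0501 F [-0.2  1.5  3.8] q [-0.52  0.48  1.97  0.    0.69 -1.84]
```

View pics/w23.png

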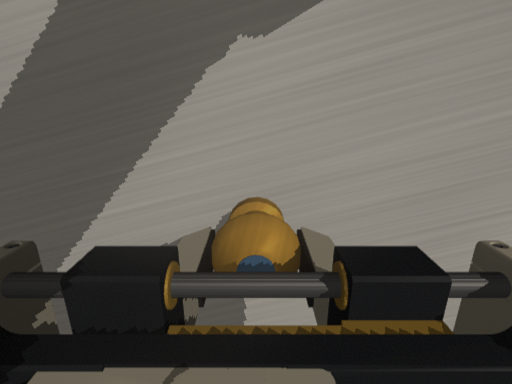

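The dome is gripped at its equator, 50 mm opening, centred at (256,245). Lift gently.

Request:
{"fn": "step_arm", "kwargs": {"deltas": [{"hand": 1, "tx": 0, "ty": 0, "tz": -5, "wx": 0, "wy": 0, "wz": 0}, {"hand": 1, "tx": 0, "ty": 0, "tz": -15, "wx": 0, "wy": 0, "wz": 0}, {"hand": 1, "tx": 0, "ty": 0, "tz": -25, "wx": 0, "wy": 0, "wz": 0}, {"hand": 1, "tx": 0, "ty": 0, "tz": -30, "wx": 0, "wy": 0, "wz": 0}, {"hand": 1, "tx": 0, "ty": 0, "tz": -30, "wx": 0, "wy": 0, "wz": 0}, {"hand": 1, "tx": 0, "ty": 0, "tz": -10, "wx": 0, "wy": 0, "wz": 0}, {"hand": 1, "tx": 0, "ty": 0, "tz": 0, "wx": 0, "wy": 0, "wz": 0}]}}

```text
time_s: 30.6
position: [0.4197, -0.1532, 0.1469]
tcp_rot: [0.125, 0.992, -0.001, 0.002]
force: [-0.2, 1.5, -2.2]
gripper_width: 0.0496
```

Run:
```python
from h import *
rep(); print(trans([.6266,-.1915,.14]),turn(Rdown(165.6)))
cv2.imwrite("pics/w24.png",imaging.get_image("wrist")["frame"][:,:,::-1])
```

```text
t 30.6 p [ 0.4197 -0.1532  0.1469] pinch [ 0.4197 -0.1531  0.1657] x [-0.969  0.249 -0.004] z [ 0.003 -0.002 -1.   ] w 0.0496 F [-0.2  1.5 -2.2] q [-0.52  0.29  1.85 -0.    1.   -1.84]
[-209.9   14.3    7.6] [-0.06  0.21  0.01]
```

View pics/w24.png

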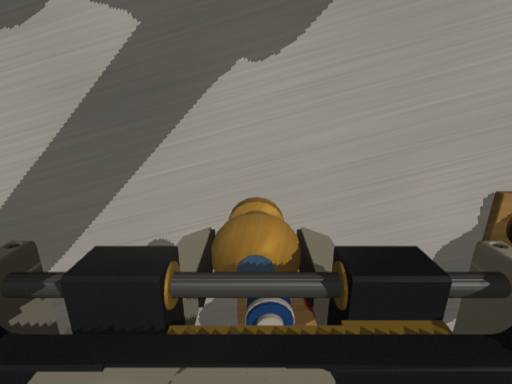

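Held and upright. Traverse to the rear blue seat, over the drum with about 30 mm clearance.

Request:
{"fn": "step_arm", "kwargs": {"deltas": [{"hand": 1, "tx": -15, "ty": 1, "tz": 0, "wx": 0, "wy": 0, "wz": 0}, {"hand": 1, "tx": -30, "ty": 2, "tz": 0, "wx": 0, "wy": 0, "wz": 0}, {"hand": 1, "tx": -35, "ty": 2.3, "tz": 0, "wx": 0, "wy": 0, "wz": 0}, {"hand": 1, "tx": -35, "ty": 2.3, "tz": 0, "wx": 0, "wy": 0, "wz": 0}, {"hand": 1, "tx": -35, "ty": 2.3, "tz": 0, "wx": 0, "wy": 0, "wz": 0}, {"hand": 1, "tx": -30, "ty": 2, "tz": 0, "wx": 0, "wy": 0, "wz": 0}, {"hand": 1, "tx": -20, "ty": 1.4, "tz": 0, "wx": 0, "wy": 0, "wz": 0}, {"hand": 1, "tx": -10, "ty": 1, "tz": 0, "wx": 0, "wy": 0, "wz": 0}]}}

```text
time_s: 31.45
position: [0.6267, -0.1911, 0.1426]
tcp_rot: [0.125, 0.992, 0.0, -0.001]
force: [0.6, 0.7, -3.3]
gripper_width: 0.0499
```

Request:
{"fn": "step_arm", "kwargs": {"deltas": [{"hand": 1, "tx": 0, "ty": 0, "tz": 5, "wx": 0, "wy": 0, "wz": 0}, {"hand": 1, "tx": 0, "ty": 0, "tz": 0, "wx": 0, "wy": 0, "wz": 0}]}}

```text
time_s: 31.65
position: [0.6246, -0.1906, 0.138]
tcp_rot: [0.125, 0.992, 0.001, -0.002]
force: [-0.5, 0.8, -2.8]
gripper_width: 0.0496
```

Run:
```python
from h import *
rep(); print(trans([.6266,-.1915,.0433]),turn(Rdown(165.6)))
d=imaging.get_image("wrist")
cv2.imwrite("pics/w25.png",d["frame"][:,:,::-1])
f=d["frame"].astype(int).max(2)
m=(f<60).astype(np.uint8); m[235:]=0
k,l,s,c=cv2.connectedComponentsWithStats(m)
for i in range(1,k):
    if 300<s[i,4]<6000:
        cs,_=cv2.findContours((l==i).astype(np.uint8),0,1); h=cv2.convexHull(max(cs,key=len))
        e=cv2.fitEllipse(h); print(s[i],onz(d,*e[0],.012).round(4))
```

```text
t 31.65 p [ 0.6246 -0.1906  0.138 ] pinch [ 0.6247 -0.1906  0.1568] x [-0.969  0.249  0.004] z [-0.004  0.002 -1.   ] w 0.0496 F [-0.5  0.8 -2.8] q [-0.41  0.65  1.26 -0.    1.24 -1.73]
[-2.6 -0.4 94.7] [ 0.03 -0.26  0.01]
[329 100  30  30 601] [ 0.5751 -0.0909  0.012 ]
[ 225  160   61   48 2054] [ 0.6267 -0.1913  0.012 ]
```

View pics/w25.png

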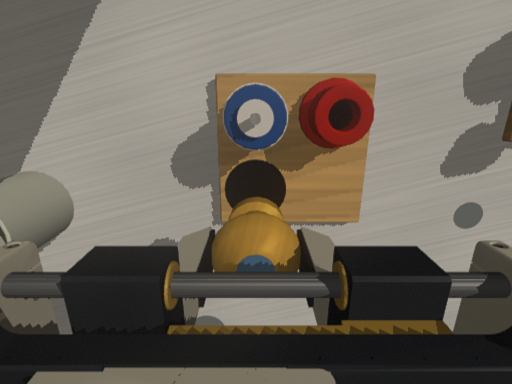

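The seat at (255,188) is centred beneath the dome and matches the earlier estimate. The hub is at (337,113). Descend.

Request:
{"fn": "step_arm", "kwargs": {"deltas": [{"hand": 1, "tx": -1.5, "ty": -0.2, "tz": 20, "wx": 0, "wy": 0, "wz": 0}, {"hand": 1, "tx": -1, "ty": 0, "tz": 25, "wx": 0, "wy": -0.2, "wz": 0}, {"hand": 1, "tx": 0, "ty": 0, "tz": 25, "wx": 0, "wy": 0, "wz": 0}, {"hand": 1, "tx": 0, "ty": 0, "tz": 15, "wx": 0, "wy": 0, "wz": 0}, {"hand": 1, "tx": 0, "ty": 0, "tz": 5, "wx": 0, "wy": 0, "wz": 0}, {"hand": 1, "tx": 0, "ty": 0, "tz": 0, "wx": 0, "wy": 0, "wz": 0}, {"hand": 1, "tx": 0, "ty": 0, "tz": 0, "wx": 0, "wy": 0, "wz": 0}]}}

```text
time_s: 32.4
position: [0.6295, -0.1924, 0.0526]
tcp_rot: [0.125, 0.992, -0.001, 0.003]
force: [0.2, 0.1, -3.3]
gripper_width: 0.0495
```

Run:
```python
from h import *
rep(); print(trans([.6267,-.1913,.0433]))
```

```text
t 32.4 p [ 0.6295 -0.1924  0.0526] pinch [ 0.6294 -0.1924  0.0714] x [-0.969  0.249 -0.007] z [ 0.006 -0.002 -1.   ] w 0.0495 F [ 0.2  0.1 -3.3] q [-0.41  0.74  1.33  0.    1.06 -1.73]
[3.1 0.4 9.3]
```

Request:
{"fn": "step_arm", "kwargs": {"deltas": [{"hand": 1, "tx": 2.5, "ty": 0.3, "tz": 5, "wx": 0, "wy": 0.35, "wz": 0}, {"hand": 1, "tx": 0, "ty": 0, "tz": 3, "wx": 0, "wy": 0, "wz": 0}, {"hand": 1, "tx": 0, "ty": 0, "tz": 0, "wx": 0, "wy": 0, "wz": 0}, {"hand": 1, "tx": 0, "ty": 0, "tz": 0, "wx": 0, "wy": 0, "wz": 0}]}}

```text
time_s: 32.8
position: [0.6266, -0.1912, 0.0435]
tcp_rot: [0.125, 0.992, -0.0, -0.001]
force: [0.9, -0.2, -2.2]
gripper_width: 0.0497
```

Run:
```python
from h import *
rep(); print(trans([.6267,-.1913,.0433]))
```

```text
t 32.8 p [ 0.6266 -0.1912  0.0435] pinch [ 0.6267 -0.1912  0.0623] x [-0.969  0.249  0.001] z [-0.001 -0.    -1.   ] w 0.0497 F [ 0.9 -0.2 -2.2] q [-0.41  0.75  1.34 -0.    1.05 -1.73]
[-0.1 -0.1  0.2]
```

Request:
{"fn": "step_arm", "kwargs": {"deltas": [{"hand": 1, "tx": 0, "ty": 0, "tz": 0.6, "wx": 0, "wy": 0, "wz": 0}, {"hand": 1, "tx": 0, "ty": 0, "tz": 0.4, "wx": 0, "wy": 0, "wz": 0}, {"hand": 1, "tx": 0, "ty": 0, "tz": 0, "wx": 0, "wy": 0, "wz": 0}]}}

```text
time_s: 33.1
position: [0.6269, -0.1913, 0.0434]
tcp_rot: [0.125, 0.992, -0.0, -0.0]
force: [-2.7, 1.4, 5.2]
gripper_width: 0.0497
```

Contact (+5 N). Release and rise.

Request:
{"fn": "step_arm", "kwargs": {"deltas": [{"hand": 0.3, "tx": 0, "ty": 0, "tz": 0, "wx": 0, "wy": 0, "wz": 0}, {"hand": 0.2, "tx": 0, "ty": 0, "tz": 0, "wx": 0, "wy": 0, "wz": 0}, {"hand": 0.2, "tx": 0, "ty": 0, "tz": 0, "wx": 0, "wy": 0, "wz": 0}, {"hand": 0.2, "tx": 0, "ty": 0, "tz": 0, "wx": 0, "wy": 0, "wz": 0}, {"hand": 0.2, "tx": 0, "ty": 0, "tz": -5, "wx": 0, "wy": 0, "wz": 0}, {"hand": 0.1, "tx": 0, "ty": 0, "tz": -30, "wx": 0, "wy": 0, "wz": 0}, {"hand": 0, "tx": 0, "ty": 0, "tz": -45, "wx": 0, "wy": 0, "wz": 0}, {"hand": 0, "tx": 0, "ty": 0, "tz": -45, "wx": 0, "wy": 0, "wz": 0}]}}

```text
time_s: 33.9
position: [0.6263, -0.1911, 0.1685]
tcp_rot: [0.125, 0.992, 0.0, -0.001]
force: [0.3, -0.2, 0.0]
gripper_width: 0.0904
```

Run:
```python
from h import *
rep(); print(trans([.4530,.3885,.17]))
d=imaging.get_image("wrist"); f=d["frame"].astype(int); P=cloud(d)
cv2.imwrite("pics/w26.png",d["frame"][:,:,::-1])
m=((f[...,0]>2.2*f[...,1])&(f[...,0]>50)&(P[...,2]>.045)&(P[...,2]<.065)).astype(np.uint8)
cs,_=cv2.findContours(m,0,1); c=max(cs,key=cv2.contourArea); e=cv2.minEnclosingCircle(c); print("hub",e,onz(d,*e[0],.054))
```

```text
t 33.9 p [ 0.6263 -0.1911  0.1685] pinch [ 0.6264 -0.1911  0.1873] x [-0.969  0.249  0.003] z [-0.003  0.001 -1.   ] w 0.0904 F [ 0.3 -0.2  0. ] q [-0.41  0.63  1.21 -0.    1.3  -1.73]
[312.  518.3  -0.7]
hub ((334.6042785644531, 110.80331420898438), 28.527053833007812) [ 0.57160726 -0.10159239  0.054     ]
```

View pics/w26.png

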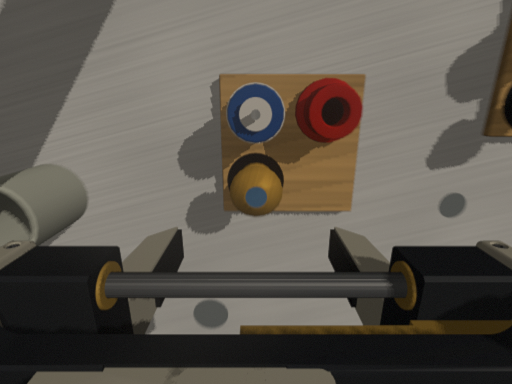

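The dome is centred on its seat, with its inlay at (256,197). The hub is on its seat at (330,110). Now for the ball.

Request:
{"fn": "step_arm", "kwargs": {"deltas": [{"hand": 0, "tx": 24, "ty": 39.9, "tz": 0, "wx": 0, "wy": 0, "wz": 0}, {"hand": 0, "tx": 24, "ty": 39.9, "tz": 0, "wx": 0, "wy": 0, "wz": 0}, {"hand": 0, "tx": 24, "ty": 39.9, "tz": 0, "wx": 0, "wy": 0, "wz": 0}, {"hand": 0, "tx": 24, "ty": 39.9, "tz": 0, "wx": 0, "wy": 0, "wz": 0}, {"hand": 0, "tx": 24, "ty": 39.9, "tz": 0, "wx": 0, "wy": 0, "wz": 0}, {"hand": 0, "tx": 24, "ty": 39.9, "tz": 0, "wx": 0, "wy": 0, "wz": 0}, {"hand": 0, "tx": 24, "ty": 39.9, "tz": 0, "wx": 0, "wy": 0, "wz": 0}, {"hand": 0, "tx": 24, "ty": 39.9, "tz": 0, "wx": 0, "wy": 0, "wz": 0}]}}

```text
time_s: 34.75
position: [0.5195, 0.1674, 0.1679]
tcp_rot: [0.125, 0.992, 0.0, -0.0]
force: [0.7, 0.6, -0.8]
gripper_width: 0.0918
```

Request:
{"fn": "step_arm", "kwargs": {"deltas": [{"hand": 0, "tx": 24, "ty": 39.9, "tz": 0, "wx": 0, "wy": 0, "wz": 0}, {"hand": 0, "tx": 24, "ty": 39.9, "tz": 0, "wx": 0, "wy": 0, "wz": 0}, {"hand": 0, "tx": 24, "ty": 39.9, "tz": 0, "wx": 0, "wy": 0, "wz": 0}, {"hand": 0, "tx": 24, "ty": 39.9, "tz": 0, "wx": 0, "wy": 0, "wz": 0}, {"hand": 0, "tx": 24, "ty": 39.9, "tz": 0, "wx": 0, "wy": 0, "wz": 0}, {"hand": 0, "tx": 0, "ty": 0, "tz": 30, "wx": 0, "wy": 0, "wz": 0}, {"hand": 0, "tx": 0, "ty": 0, "tz": 0, "wx": 0, "wy": 0, "wz": 0}, {"hand": 0, "tx": 0, "ty": 0, "tz": 0, "wx": 0, "wy": 0, "wz": 0}]}}

```text
time_s: 35.55
position: [0.4533, 0.3882, 0.1376]
tcp_rot: [0.125, 0.992, -0.001, -0.001]
force: [0.4, 0.3, -0.3]
gripper_width: 0.0918
```

Run:
```python
from h import *
rep()
d=imaging.get_image("wrist"); f=d["frame"].astype(int); P=cloud(d)
cv2.imwrite("pics/w27.png",d["frame"][:,:,::-1])
m=((P[...,2]>.013)&(P[...,2]<.06)&(np.hypot(P[...,0]-.453,P[...,1]-.388)<.035)).astype(np.uint8)
cs,_=cv2.findContours(m,0,1); c=max(cs,key=cv2.contourArea); e=cv2.minEnclosingCircle(c); print(e,onz(d,*e[0],.025),P[int(e[0][1]),int(e[0][0])])
print(trans([.453,.3885,.016]),turn(Rdown(165.6)))
```

```text
t 35.55 p [0.4533 0.3882 0.1376] pinch [0.4534 0.3882 0.1564] x [-0.969  0.249  0.002] z [-0.002 -0.001 -1.   ] w 0.0918 F [ 0.4  0.3 -0.3] q [ 0.58  0.55  1.44  0.    1.15 -0.74]
((256.26580810546875, 189.5664520263672), 20.053974151611328) [0.45324275 0.38915379 0.025     ] [0.44756484 0.39034796 0.04215223]
[  1.    0.  122.4] [-0.   -0.05 -0.05]
```

View pics/w27.png

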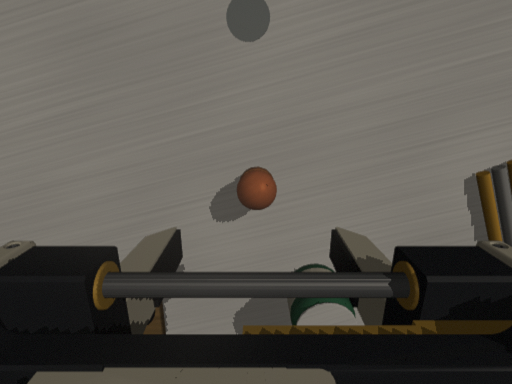

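The ball at (256,189) is centred and the tin at (323,295) is clear of the descent.

Request:
{"fn": "step_arm", "kwargs": {"deltas": [{"hand": 0, "tx": 0.4, "ty": 0.4, "tz": 25, "wx": 0, "wy": 0, "wz": 0}, {"hand": 0, "tx": 0, "ty": 0, "tz": 30, "wx": 0, "wy": 0, "wz": 0}, {"hand": 0, "tx": 0, "ty": 0, "tz": 30, "wx": 0, "wy": 0, "wz": 0}, {"hand": 0, "tx": 0, "ty": 0, "tz": 25, "wx": 0, "wy": 0, "wz": 0}, {"hand": 0, "tx": 0, "ty": 0, "tz": 10, "wx": 0, "wy": 0, "wz": 0}, {"hand": 0, "tx": 0, "ty": 0, "tz": 0, "wx": 0, "wy": 0, "wz": 0}]}}

```text
time_s: 36.2
position: [0.4534, 0.3884, 0.0175]
tcp_rot: [0.126, 0.992, -0.0, -0.001]
force: [-0.6, 0.6, -0.3]
gripper_width: 0.0918
```

Run:
```python
from h import *
rep(); print(trans([.453,.3887,.016]))
```

```text
t 36.2 p [0.4534 0.3884 0.0175] pinch [0.4534 0.3884 0.0363] x [-0.968  0.25   0.002] z [-0.002 -0.001 -1.   ] w 0.0918 F [-0.6  0.6 -0.3] q [ 0.58  0.7   1.55  0.    0.89 -0.74]
[0.5 0.2 1.5]
```

Request:
{"fn": "step_arm", "kwargs": {"deltas": [{"hand": 0.4, "tx": 0.4, "ty": 0.2, "tz": 2, "wx": 0, "wy": 0, "wz": 0}, {"hand": 1, "tx": 0, "ty": 0, "tz": 0, "wx": 0, "wy": 0, "wz": 0}, {"hand": 1, "tx": 0, "ty": 0, "tz": 0, "wx": 0, "wy": 0, "wz": 0}, {"hand": 1, "tx": 0, "ty": 0, "tz": 0, "wx": 0, "wy": 0, "wz": 0}, {"hand": 1, "tx": 0, "ty": 0, "tz": 0, "wx": 0, "wy": 0, "wz": 0}, {"hand": 1, "tx": 0, "ty": 0, "tz": 0, "wx": 0, "wy": 0, "wz": 0}, {"hand": 1, "tx": 0, "ty": 0, "tz": 0, "wx": 0, "wy": 0, "wz": 0}, {"hand": 1, "tx": 0, "ty": 0, "tz": 0, "wx": 0, "wy": 0, "wz": 0}], "newtons": 25}}

```text
time_s: 37.0
position: [0.4525, 0.3893, 0.0156]
tcp_rot: [0.125, 0.992, -0.0, -0.001]
force: [-0.3, -0.4, 2.4]
gripper_width: 0.0387
```

Request:
{"fn": "step_arm", "kwargs": {"deltas": [{"hand": 1, "tx": 0, "ty": 0, "tz": 0, "wx": 0, "wy": 0, "wz": 0}, {"hand": 1, "tx": 0, "ty": 0, "tz": 0, "wx": 0, "wy": 0, "wz": 0}, {"hand": 1, "tx": 0, "ty": 0, "tz": 0, "wx": 0, "wy": 0, "wz": 0}]}}

```text
time_s: 37.3
position: [0.4525, 0.3893, 0.0156]
tcp_rot: [0.125, 0.992, -0.0, -0.001]
force: [-0.6, -3.3, 2.0]
gripper_width: 0.0391
```

Run:
```python
from h import *
rep()
cv2.imwrite("pics/w28.png",imaging.get_image("wrist")["frame"][:,:,::-1])
```

```text
t 37.3 p [0.4525 0.3893 0.0156] pinch [0.4526 0.3893 0.0344] x [-0.969  0.249  0.002] z [-0.002 -0.    -1.   ] w 0.0391 F [-0.6 -3.3  2. ] q [ 0.58  0.7   1.55  0.    0.89 -0.74]
```

View pics/w28.png

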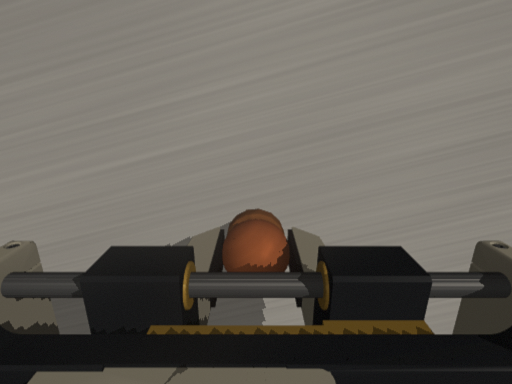

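The ball is held centrally (39 mm). Lift, then turn a quarter.

Request:
{"fn": "step_arm", "kwargs": {"deltas": [{"hand": 1, "tx": 0, "ty": 0, "tz": -6, "wx": 0, "wy": 0, "wz": 0}, {"hand": 1, "tx": 0, "ty": 0, "tz": -20, "wx": 0, "wy": 0, "wz": 0}, {"hand": 1, "tx": 0, "ty": 0, "tz": -35, "wx": 0, "wy": 0, "wz": 0}, {"hand": 1, "tx": 0, "ty": 0, "tz": -40, "wx": 0, "wy": 0, "wz": 0}, {"hand": 1, "tx": 0, "ty": 0, "tz": -35, "wx": 0, "wy": 0, "wz": 0}, {"hand": 1, "tx": 0, "ty": 0, "tz": -15, "wx": 0, "wy": 0, "wz": 6}, {"hand": 1, "tx": 0, "ty": 0, "tz": 0, "wx": 0, "wy": 0, "wz": 8}, {"hand": 1, "tx": 0, "ty": 0, "tz": 0, "wx": 0, "wy": 0, "wz": 8}]}}

```text
time_s: 38.15
position: [0.4529, 0.39, 0.1675]
tcp_rot: [0.315, 0.949, 0.001, -0.0]
force: [0.0, 0.3, -2.8]
gripper_width: 0.0386
```

Request:
{"fn": "step_arm", "kwargs": {"deltas": [{"hand": 1, "tx": 0, "ty": 0, "tz": 0, "wx": 0, "wy": 0, "wz": 8}, {"hand": 1, "tx": 0, "ty": 0, "tz": 0, "wx": 0, "wy": 0, "wz": 8}, {"hand": 1, "tx": 0, "ty": 0, "tz": 0, "wx": 0, "wy": 0, "wz": 8}, {"hand": 1, "tx": 0, "ty": 0, "tz": 0, "wx": 0, "wy": 0, "wz": 8}, {"hand": 1, "tx": 0, "ty": 0, "tz": 0, "wx": 0, "wy": 0, "wz": 8}, {"hand": 1, "tx": 0, "ty": 0, "tz": 0, "wx": 0, "wy": 0, "wz": 8}, {"hand": 1, "tx": 0, "ty": 0, "tz": 0, "wx": 0, "wy": 0, "wz": 8}, {"hand": 1, "tx": 0, "ty": 0, "tz": 0, "wx": 0, "wy": 0, "wz": 8}]}}

```text
time_s: 38.95
position: [0.4527, 0.3898, 0.1665]
tcp_rot: [0.77, 0.638, -0.001, -0.001]
force: [0.0, 0.2, -2.1]
gripper_width: 0.0386
```

Request:
{"fn": "step_arm", "kwargs": {"deltas": [{"hand": 1, "tx": 0, "ty": 0, "tz": 0, "wx": 0, "wy": 0, "wz": 4}, {"hand": 1, "tx": 0, "ty": 0, "tz": 0, "wx": 0, "wy": 0, "wz": 0}]}}

```text
time_s: 39.15
position: [0.4527, 0.3898, 0.1665]
tcp_rot: [0.79, 0.613, -0.001, -0.001]
force: [-0.2, -0.1, -2.0]
gripper_width: 0.0388
```

Run:
```python
from h import *
rep(); print(trans([.5728,-.1003,.16]),turn(Rdown(75.6)))
```

```text
t 39.15 p [0.4527 0.3898 0.1665] pinch [0.4527 0.3897 0.1853] x [ 0.249  0.969 -0.   ] z [-0.002  0.    -1.   ] w 0.0388 F [-0.2 -0.1 -2. ] q [0.58 0.52 1.4  0.   1.21 0.83]
[-444.7  238.3    6.2] [-0.1   0.01 -0.02]
```

Request:
{"fn": "step_arm", "kwargs": {"deltas": [{"hand": 1, "tx": -18, "ty": 9.6, "tz": 0, "wx": 0, "wy": 0, "wz": 0}, {"hand": 1, "tx": -34, "ty": 18.2, "tz": 0, "wx": 0, "wy": 0, "wz": 0}, {"hand": 1, "tx": -34, "ty": 18.2, "tz": 0, "wx": 0, "wy": 0, "wz": 0}, {"hand": 1, "tx": -34, "ty": 18.2, "tz": 0, "wx": 0, "wy": 0, "wz": 0}, {"hand": 1, "tx": -34, "ty": 18.2, "tz": 0, "wx": 0, "wy": 0, "wz": 0}, {"hand": 1, "tx": -34, "ty": 18.2, "tz": 0, "wx": 0, "wy": 0, "wz": 0}, {"hand": 1, "tx": -34, "ty": 18.2, "tz": 0, "wx": 0, "wy": 0, "wz": 0}, {"hand": 1, "tx": -34, "ty": 18.2, "tz": 0, "wx": 0, "wy": 0, "wz": 0}]}}

```text
time_s: 39.95
position: [0.5222, 0.1062, 0.1667]
tcp_rot: [0.789, 0.614, -0.0, -0.0]
force: [0.1, -0.0, -2.9]
gripper_width: 0.0385
```

Request:
{"fn": "step_arm", "kwargs": {"deltas": [{"hand": 1, "tx": -34, "ty": 18.2, "tz": 0, "wx": 0, "wy": 0, "wz": 0}, {"hand": 1, "tx": -34, "ty": 18.2, "tz": 0, "wx": 0, "wy": 0, "wz": 0}, {"hand": 1, "tx": -34, "ty": 18.2, "tz": 0, "wx": 0, "wy": 0, "wz": 0}, {"hand": 1, "tx": -34, "ty": 18.2, "tz": 0, "wx": 0, "wy": 0, "wz": 0}, {"hand": 1, "tx": -34, "ty": 18.2, "tz": 0, "wx": 0, "wy": 0, "wz": 0}, {"hand": 1, "tx": -18, "ty": 9.8, "tz": 0, "wx": 0, "wy": 0, "wz": 0}, {"hand": 1, "tx": 0, "ty": 0, "tz": 0, "wx": 0, "wy": 0, "wz": 0}, {"hand": 1, "tx": 0, "ty": 0, "tz": 0, "wx": 0, "wy": 0, "wz": 0}]}}

```text
time_s: 40.75
position: [0.5726, -0.0996, 0.1662]
tcp_rot: [0.79, 0.613, -0.001, -0.001]
force: [-0.8, 0.3, -3.1]
gripper_width: 0.0386
```

Run:
```python
from h import *
rep(); print(trans([.5728,-.1003,.075]),turn(Rdown(75.6)))
d=imaging.get_image("wrist"); f=d["frame"].astype(int); P=cloud(d)
cv2.imwrite("pics/w29.png",d["frame"][:,:,::-1])
```

```text
t 40.75 p [ 0.5726 -0.0996  0.1662] pinch [ 0.5726 -0.0996  0.185 ] x [0.248 0.969 0.   ] z [-0.002  0.001 -1.   ] w 0.0386 F [-0.8  0.3 -3.1] q [-0.3   0.5   1.45  0.    1.19 -0.05]
[-0.7  0.6 91.2] [-0.12 -0.02  0.03]
```

View pics/w29.png

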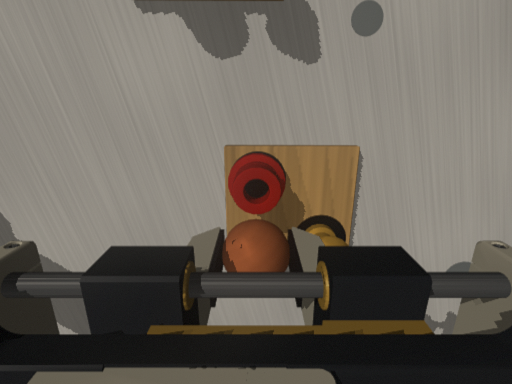

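Run:
```python
from h import *
d=imaging.get_image("wrist"); f=d["frame"].astype(int); P=cloud(d)
m=((f[...,0]>2.2*f[...,1])&(P[...,2]>.047)&(P[...,2]<.062)&(np.hypot(P[...,0]-.573,P[...,1]+.1)<.04)).astype(np.uint8)
cs,_=cv2.findContours(m,0,1); c=max(cs,key=cv2.contourArea); e=cv2.minEnclosingCircle(c); el=cv2.fitEllipse(cv2.convexHull(c)); print(e,el,onz(d,*e[0],.054),onz(d,*el[0],.054))
b=((f.max(2)<70)&(np.hypot(P[...,0]-.573,P[...,1]+.1)<.03)); v,u=np.nonzero(b); print("dark",u.mean(),v.mean(),len(u),onz(d,u.mean(),v.mean(),.05))
for n in ["scene","top"]:
    d2=imaging.get_image(n); print(n,proj(d2,[.573,-.1,.054]))
```

```text
((256.4583435058594, 190.5), 24.70758056640625) ((256.4627685546875, 190.27215576171875), (48.13410949707031, 49.20521545410156), 97.12456512451172) [ 0.57273071 -0.09945966  0.054     ] [ 0.57279363 -0.09923153  0.054     ]
dark 257.1063588726809 314.42855119671435 7061 [ 0.53552235 -0.24789606  0.05      ]
scene [212.79170274 180.9210164 ]
top [275.14569631 172.30613124]
```

The hub top is at (256,190), centre (0.5728, -0.0993). The ball is within 1 mm. Descend.

Request:
{"fn": "step_arm", "kwargs": {"deltas": [{"hand": 1, "tx": 0.6, "ty": 0.2, "tz": 20, "wx": 0, "wy": 0, "wz": 0}, {"hand": 1, "tx": 0, "ty": 0, "tz": 25, "wx": 0, "wy": 0, "wz": 0}, {"hand": 1, "tx": 0, "ty": 0, "tz": 25, "wx": 0, "wy": 0, "wz": 0}, {"hand": 1, "tx": 0, "ty": 0, "tz": 18, "wx": 0, "wy": 0, "wz": 0}, {"hand": 1, "tx": 0, "ty": 0, "tz": 8, "wx": 0, "wy": 0, "wz": 0}, {"hand": 1, "tx": 0, "ty": 0, "tz": 0, "wx": 0, "wy": 0, "wz": 0}, {"hand": 1, "tx": 0, "ty": 0, "tz": 0, "wx": 0, "wy": 0, "wz": 0}]}}

```text
time_s: 41.65
position: [0.5736, -0.0989, 0.0713]
tcp_rot: [0.79, 0.613, -0.0, 0.0]
force: [0.1, 0.0, -3.1]
gripper_width: 0.0387
```

Run:
```python
from h import *
rep(); print(trans([.573,-.0988,.0596]))
cv2.imwrite("pics/w30.png",imaging.get_image("wrist")["frame"][:,:,::-1])
```

```text
t 41.65 p [ 0.5736 -0.0989  0.0713] pinch [ 0.5736 -0.0989  0.0901] x [ 0.248  0.969 -0.   ] z [-0. -0. -1.] w 0.0387 F [ 0.1  0.  -3.1] q [-0.3   0.6   1.56 -0.    0.98 -0.05]
[-0.  -0.7 11.7]
```

View pics/w30.png

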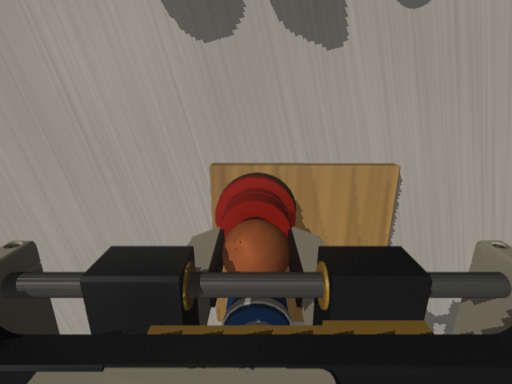

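The ball at (256,250) is directly over the hub. Lower to contact.

Request:
{"fn": "step_arm", "kwargs": {"deltas": [{"hand": 1, "tx": 0, "ty": -0.5, "tz": 6, "wx": 0, "wy": 0, "wz": 0}, {"hand": 1, "tx": 0, "ty": 0, "tz": 4.5, "wx": 0, "wy": 0, "wz": 0}, {"hand": 1, "tx": 0, "ty": 0, "tz": 0, "wx": 0, "wy": 0, "wz": 0}, {"hand": 1, "tx": 0, "ty": 0, "tz": 0, "wx": 0, "wy": 0, "wz": 0}]}}

```text
time_s: 42.1
position: [0.5729, -0.0993, 0.0604]
tcp_rot: [0.79, 0.613, -0.0, 0.0]
force: [-0.2, -1.4, -0.4]
gripper_width: 0.0387
```

Request:
{"fn": "step_arm", "kwargs": {"deltas": [{"hand": 1, "tx": 0, "ty": 0, "tz": 0.8, "wx": 0, "wy": 0, "wz": 0}, {"hand": 1, "tx": 0, "ty": 0, "tz": 0, "wx": 0, "wy": 0, "wz": 0}]}}

```text
time_s: 42.3
position: [0.5729, -0.0995, 0.06]
tcp_rot: [0.79, 0.613, -0.0, 0.0]
force: [-0.9, -2.4, 4.7]
gripper_width: 0.0387
```

Seated (+5 N). Open slowly so the ball settles in the bore.

Request:
{"fn": "step_arm", "kwargs": {"deltas": [{"hand": 0.55, "tx": 0, "ty": 0, "tz": 0, "wx": 0, "wy": 0, "wz": 0}, {"hand": 0.52, "tx": 0, "ty": 0, "tz": 0, "wx": 0, "wy": 0, "wz": 0}, {"hand": 0.48, "tx": 0, "ty": 0, "tz": 0, "wx": 0, "wy": 0, "wz": 0}, {"hand": 0.4, "tx": 0, "ty": 0, "tz": 0, "wx": 0, "wy": 0, "wz": 0}, {"hand": 0.25, "tx": 0, "ty": 0, "tz": 0, "wx": 0, "wy": 0, "wz": 0}, {"hand": 0.1, "tx": 0, "ty": 0, "tz": 0, "wx": 0, "wy": 0, "wz": 0}, {"hand": 0.1, "tx": 0, "ty": 0, "tz": 0, "wx": 0, "wy": 0, "wz": 0}, {"hand": 0.1, "tx": 0, "ty": 0, "tz": 0, "wx": 0, "wy": 0, "wz": 0}]}}

```text
time_s: 43.1
position: [0.5725, -0.099, 0.0591]
tcp_rot: [0.79, 0.613, -0.001, -0.0]
force: [0.3, -0.1, 0.5]
gripper_width: 0.0805
```

Request:
{"fn": "step_arm", "kwargs": {"deltas": [{"hand": 0.1, "tx": 0, "ty": 0, "tz": -8, "wx": 0, "wy": 0, "wz": 0}, {"hand": 0.05, "tx": 0, "ty": 0, "tz": -30, "wx": 0, "wy": 0, "wz": 0}, {"hand": 0, "tx": 0, "ty": 0, "tz": -45, "wx": 0, "wy": 0, "wz": 0}, {"hand": 0, "tx": 0, "ty": 0, "tz": -45, "wx": 0, "wy": 0, "wz": 0}, {"hand": 0, "tx": -30, "ty": -30, "tz": 0, "wx": 0, "wy": 0, "wz": 0}, {"hand": 0, "tx": -30, "ty": -30, "tz": 0, "wx": 0, "wy": 0, "wz": 0}, {"hand": 0, "tx": 0, "ty": -40, "tz": 0, "wx": 0, "wy": 0, "wz": 0}, {"hand": 0, "tx": 0, "ty": -40, "tz": 0, "wx": 0, "wy": 0, "wz": 0}]}}

```text
time_s: 43.9
position: [0.4207, -0.1226, 0.1878]
tcp_rot: [0.791, 0.612, -0.0, -0.0]
force: [0.0, -0.5, 1.0]
gripper_width: 0.0918
```

Request:
{"fn": "step_arm", "kwargs": {"deltas": [{"hand": 0, "tx": 0, "ty": -20, "tz": 0, "wx": 0, "wy": 0, "wz": 0}, {"hand": 0, "tx": 0, "ty": 0, "tz": 0, "wx": 0, "wy": 0, "wz": 0}]}}

```text
time_s: 44.1
position: [0.4008, -0.1166, 0.1882]
tcp_rot: [0.79, 0.613, -0.001, -0.0]
force: [-0.4, -0.7, 0.7]
gripper_width: 0.092
```

Run:
```python
from h import *
rep()
s=imaging.get_image("scene"); t=imaging.get_image("top"); w=imaging.get_image("wrist")
a=cv2.resize(s["frame"][125:275,110:420,::-1],None,fx=2.55,fy=2.55,interpolation=cv2.INTER_CUBIC)
cv2.imwrite("pics/s7.png",a)
cv2.imwrite("pics/t7.png",cv2.resize(t["frame"][120:250,95:405,::-1],None,fx=2.58,fy=2.58,interpolation=cv2.INTER_CUBIC))
cv2.imwrite("pics/w31.png",w["frame"][:,:,::-1])
```

```text
t 44.1 p [ 0.4008 -0.1166  0.1882] pinch [ 0.4008 -0.1166  0.207 ] x [ 0.249  0.968 -0.   ] z [-0.001  0.    -1.   ] w 0.092 F [-0.4 -0.7  0.7] q [-0.47  0.19  1.86 -0.    1.1  -0.21]
```

View pics/s7.png

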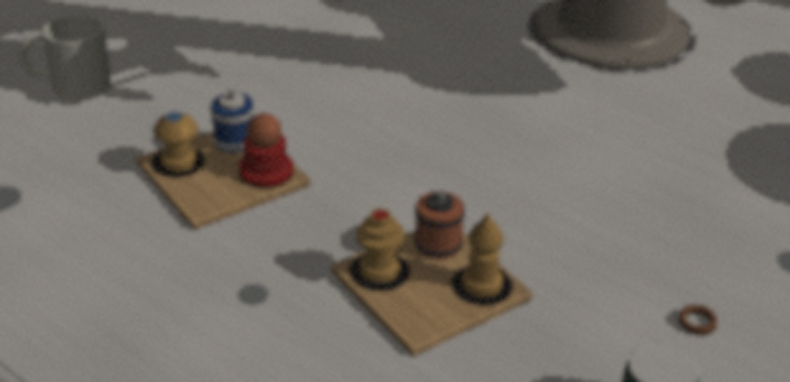

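View pics/t7.png

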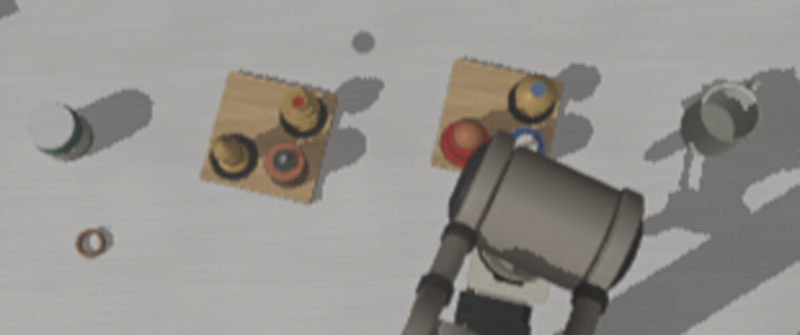

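View pics/w31.png

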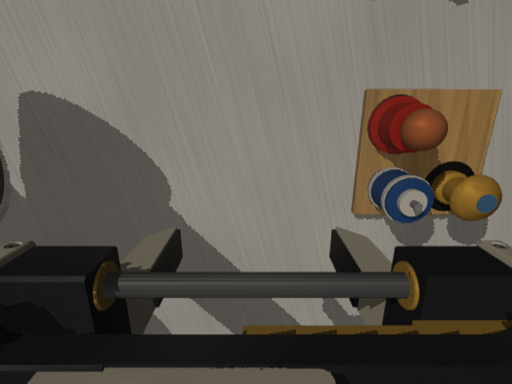

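All five parts are in place: ball on the red hub (264,130 in the scene view), dome (178,150), tiered (380,250) and bud (484,265). Mug and tin are where they were. One numeric check before handing in.

Run:
```python
from h import *
A={"tin":(.59,.415),"mug":(.587,-.429)}
for n in ["scene","top"]:
    d=imaging.get_image(n); P=cloud(d); f=d["frame"].astype(int)
    for k,(x,y) in {"ball":(.573,-.1),"tier":(.615,.111),"bud":(.562,.203),"dome":(.6267,-.1913)}.items():
        m=(np.hypot(P[...,0]-x,P[...,1]-y)<.033)&(P[...,2]>.02); Q=P[m]; j=Q[:,2]>Q[:,2].max()-.008
        print(n,k,"top z",Q[:,2].max().round(4),"at",Q[j].mean(0).round(4))
d=imaging.get_image("top");P=cloud(d)
for k,(x,y) in A.items():
    m=(np.hypot(P[...,0]-x,P[...,1]-y)<.06)&(P[...,2]>.016); print(k,m.sum(),P[m][:,:2].mean(0).round(4))
rep()
```

```text
scene ball top z 0.0931 at [ 0.5751 -0.0978  0.089 ]
scene tier top z 0.0899 at [0.6158 0.1122 0.0867]
scene bud top z 0.1058 at [0.5624 0.2033 0.1021]
scene dome top z 0.0795 at [ 0.6299 -0.1862  0.0753]
top ball top z 0.0909 at [ 0.5702 -0.1027  0.0858]
top tier top z 0.0866 at [0.6135 0.1089 0.0833]
top bud top z 0.1027 at [0.5581 0.2    0.0968]
top dome top z 0.0775 at [ 0.6234 -0.1916  0.0723]
tin 418 [0.5902 0.415 ]
mug 472 [ 0.5864 -0.4285]
t 44.4 p [ 0.4037 -0.1176  0.1874] pinch [ 0.4038 -0.1176  0.2062] x [ 0.248  0.969 -0.   ] z [-0.001 -0.    -1.   ] w 0.0921 F [ 0.4 -0.2 -0.7] q [-0.47  0.19  1.85 -0.    1.1  -0.21]
```

Tops are at the expected heights, ball at about 0.09. Tin and mug are unmoved, and the arm is clear.

```bash
python3 -c "
from bench import bot
print(bot.finish_job())"
```

```text
the job is handed in; nothing more can be done
None
```

All five parts are set out as asked and released, and the job was handed in at about 44 s. I placed them in this order:
1. **Bud finial:** left of the copper wheel, gripped by its stem with the gripper leaned 45° so it cleared the point.
2. **Tiered finial:** behind the copper wheel. I held it by its widest disc, because the flat fingers could not reach the stem under it.
3. **Red hub:** left of the blue wheel.
4. **Domed finial:** behind the blue wheel, held by the rim of the dome for the same reason.
5. **Bronze ball:** in the hub's bore.

- **Last checks:** All parts stood upright on their seats, with tops at the expected heights within about 6 mm. The ball's top was at about 91–93 mm (89 mm expected) over the hub's centre. The mug and tin were within 1 mm of where they started, and the open gripper was clear of everything.
- **Disagreement:** The scene and top cameras differed from each other by about 3–8 mm in position, mostly along x. For placing I averaged them with the wrist camera, and at the seats all three agreed within about 4 mm.
- **Not checked directly:** The hub covers its seat almost completely, so I judged its centring from its own position.

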